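Put the bearing caps away in the chest, by handlamp

ROBOT

A 6-joint arm with a two-finger parallel gripper is mounted at the origin on the work surface. World frame = base frame: x ahead of the robot, y to its left, z up, the work surface at z = 0. Lengths are in m, angles in degrees, forces in N, time in s.
With the tool pointing down it reaches from about 0.25 to 0.725 m from the base axis. Payload 4 kg.
Tool frame: the origin (TCP) lies at the very end of the fingers, on their centre line; the grasp point (between the pads) lies 19 mm behind it; z points along the fingers, y is the line along which they close (so a half turn about z gives the same grasp; the last joint's range is limited). The gripper opens to 85 mm and grips with 20 to 120 N. Pads are 22 mm wide; open, the fingers measure 114 mm over their backs; the gripper's body (76 mm by 85 mm) begins 54 mm behind the grasp point. The pads swing forward as they close: fully open they stand 13 mm farther back than shut.
Start: joints at [71.62, 13.785, 0.286, 76.501, 0, 90], TCP at [0.158, 0.474, 0.199] pointing down, gripper open.
Joint ranges: [-155.79, 155.79], [-60.16, 107.12], [-62.33, 73.08], [-114, 123.19], [-81.49, 82.49], [-180, 180]. Speed limits (degrees/s): [159.86, 159.86, 180, 180, 180, 180].

INTERFACE

Orientations are given as a 3x3 rotation matrix whose columns are the frame's x, y, z axes.
In Python, from rig import bot, optics gives the robot as it stands. The module is installed in compiled form; this text tells all that it offers.
- The arm moves only by the tool drive_tool, never from a script. Its argument "increments" is a list of rows, each a list of 3 entries, a list of its own where there are three numbers: the shift along the tool's x, y, z in cm, then the turn about the tool's z in rad, then the closure, from -1 (fully open) to 1 (shut). In form: [[[x, y, z], yaw, grip], ...]. A call has 1 to 20 rows; each row is the pose to reach, as a shift and turn from the pose commanded when the call began, along the tool's axes at that moment; what a row does not reach only later rows make up. A row lasts 1/10 s, in which the tool goes at most 50 mm and 8.59 degrees, less where a joint would pass 70% of its speed; a pose out of reach is approached as far as the arm can. A call with a gripper value outside its range is refused whole. The fingers move at their own pace and stop on an object; "newtons" is the grip in N (left out, the last holds). Time passes only in rows, so rows that repeat a pose let the fingers close. It gives the time, the measured TCP pose, the force, the opening and the grip force at its end, in the units of the state.
- bot.state(): the state, without advancing time (a new reading comes with each control period).
- optics.capture(name): name is "scene" or "top" or "wrist"; returns the picture (400x640x3 uint8, red, green, blue); there is no depth.
- optics.camera_params(name): a dict with "intrinsics" (3x3 intrinsics, pixels), "eye" and "orientation" of the camera in the world. Camera axes: x right, y down, z forward; pixel columns grow to the right and rows downward; lengths in m; the calibration is good to about 2 mm. A picture is of the moment at which its call begins: read the wrist's pose just before it. camera_params takes no time and is no camera call; for the wrist camera it gives the pose at the moment of the call.
- bot.hand_in(): hands the job in; it is judged then, once.
The state is a dict: "clock": time; "q": joint angles; "dq": joint speeds; "joint_torque": joint torques, N m; "tool_pos": TCP position; "eef_rot": TCP orientation; "wrist_force": force on the tool from outside, world axes, zero at the start; "moment": the same for the moment, N m; "grip_width": finger opening in m; "grip_force": force on a finger pad.
Only numpy, scipy, OpenCV 4.12 (cv2) and the standard library are available. Lean on these libraries where they do the work, as an engineer would, in place of code of your own. Each camera call takes 0.05 s, during which the arm holds its last target. There are 200 camera calls.

TASK

Put the stripped motor's bearing caps away in the steel chest. First lift the handlamp by its handle off its charging stand and stand it upright on the bench beside the chest, opposite the middle of the end without the stay and no more than 100 mm from it, with the lens turned to the chest; then swing the lid right back, flip up its stay as far as it goes and bring the lid forward to rest on the stay, never letting it slam shut. Only after that lay every bearing cap that is on the bench into the chest, one to a pocket, flat on its flange with the boss up, and leave the other things on the bench where they are.

Things in the scene. Friction and masses are not known exactly. Their poses are not given: they have to be found in the camera images.
- chest: grey steel chest, fixed to the bench, 150 mm (its x) by 430 mm (its y), 75 mm high without the lid, walls 4 mm, closed by a flat hinged lid. Origin: centre of its underside on the bench. -x is its long front side (two latches), the lid's hinge is along its +x side, the lid's stay is outside its +y end wall.
- lid (a joint): the lid's hinge angle: 0 shut, 1.57 upright, 1.68 leaning back on its stop, where it stays by itself; short of upright it is free and falls shut under its weight (0.55 kg) unless held or resting on the stay. With the stay up the lid comes to rest on it at about 1.48.
- lid_hinge (a point): middle of the lid's hinge axis (parallel to the chest's y), 78 mm above the bench. The lid is 6 mm thick, 150 mm from hinge to front edge, 430 mm wide.
- lid_handle (a point): middle of the grip bar of the bow handle on the lid's outer face: round steel bar 12 mm thick and 110 mm long, parallel to the hinge, standing 45 mm off the lid, 135 mm from the hinge line towards the front edge (135 mm in front of the hinge and 48 mm above it when shut). It swings with the lid.
- stay (a joint): angle of the lid's stay, a 10 mm rod turning about an axis parallel to the hinge: 0 folded level along the end wall, tip towards the chest's front; 1.57 upright; 1.80 on its stop, leaning towards the hinge. It moves freely and falls to whichever side of upright it is let go. With the lid on its back stop the stay swings up clear of it; a lipped seat on the lid's edge later catches its tip.
- stay_pivot (a point): centre of the stay's pivot on the chest's +y end wall, 55 mm above the bench.
- stay_knob (a point): middle of the black round knob at the stay's tip, 20 mm diameter and 46 mm long, its axis parallel to the hinge, sticking out sideways from the rod away from the chest (the rod lies 33 mm from this point towards the chest). It swings with the stay, 104.5 mm from the pivot.
- pocket0 (a point): centre of the floor of one of the chest's four pockets (each 100 mm square, in a row along the chest's y; floor 6 mm above the bench; the tops of the plywood dividers are 26 mm above the bench, those of the chest walls 75 mm; a narrow gutter along the hinge is not a pocket). This one: the outermost at the -y end.
- pocket1 (a point): centre of the floor of one of the chest's four pockets (each 100 mm square, in a row along the chest's y; floor 6 mm above the bench; the tops of the plywood dividers are 26 mm above the bench, those of the chest walls 75 mm; a narrow gutter along the hinge is not a pocket). This one: second from the -y end.
- pocket2 (a point): centre of the floor of one of the chest's four pockets (each 100 mm square, in a row along the chest's y; floor 6 mm above the bench; the tops of the plywood dividers are 26 mm above the bench, those of the chest walls 75 mm; a narrow gutter along the hinge is not a pocket). This one: third from the -y end.
- pocket3 (a point): centre of the floor of one of the chest's four pockets (each 100 mm square, in a row along the chest's y; floor 6 mm above the bench; the tops of the plywood dividers are 26 mm above the bench, those of the chest walls 75 mm; a narrow gutter along the hinge is not a pocket). This one: the outermost at the +y end, where the stay is.
- lamp: battery handlamp, 0.65 kg: upright grey canister 90 mm diameter and 105 mm tall, a round black lens hood (72 mm diameter, glass front) sticking out at its +x side to 65 mm from the axis, and a bow handle over the top, 163 mm high in all. It stands on the charging stand at the start. Origin: centre of the underside; +x is the way the lens looks, +z up.
- lamp_grip (a point): middle of the lamp handle's grip bar: round bar 16 mm thick, level, running along the lamp's x for about 70 mm, 155 mm above the lamp's underside, with 42 mm free beneath it.
- stand: black charging stand, fixed, 130 mm by 120 mm, its top 50 mm above the bench, with rails 10 mm high at three sides loosely round the lamp's foot. Origin: centre of its underside.
- cap0: aluminium bearing cap of a motor: round flange 76 mm diameter and 12 mm thick with a solid round boss 44 mm diameter on it, 54 mm tall in all, about 0.4 kg, lying on the bench flange down. Origin: centre of the flange's underside; +z runs up through the boss. There are two to four caps; an absent one reads None.
- cap1: aluminium bearing cap of a motor: round flange 76 mm diameter and 12 mm thick with a solid round boss 44 mm diameter on it, 54 mm tall in all, about 0.4 kg, lying on the bench flange down. Origin: centre of the flange's underside; +z runs up through the boss. There are two to four caps; an absent one reads None.
- cap2: aluminium bearing cap of a motor: round flange 76 mm diameter and 12 mm thick with a solid round boss 44 mm diameter on it, 54 mm tall in all, about 0.4 kg, lying on the bench flange down. Origin: centre of the flange's underside; +z runs up through the boss. There are two to four caps; an absent one reads None.
- cap3: aluminium bearing cap of a motor: round flange 76 mm diameter and 12 mm thick with a solid round boss 44 mm diameter on it, 54 mm tall in all, about 0.4 kg, lying on the bench flange down. Origin: centre of the flange's underside; +z runs up through the boss. There are two to four caps; an absent one reads None.
- pulley: grooved steel V-belt pulley, 84 mm diameter, 30 mm thick, lying flat; stays where it is
- hammer: hammer lying at the back right; stays where it is
- wrench: spanner lying to the robot's right; stays where it is
- tin: round grease tin, 72 mm diameter, 70 mm tall; stays where it is
- mug: white mug, 80 mm diameter, 90 mm tall; stays where it is
- brush: flat brush lying at the back left; stays where it is
Mind the look-alikes: they are no part of the job. What is shaped like the cap0 but green or turquoise is not meant.

How it is judged (in metres and radians):
On the way, in this order (a step that is already met when the one before it is completed fails the run):
1. the handlamp stands released, upright on the bench beside the chest, opposite the end without the stay, lens towards the chest (height (world z) of lamp below 0.012 m and angle between lamp's own z axis and vertical below 0.12 rad and y of lamp in the frame of chest between -0.41 and -0.25 m and x of lamp in the frame of chest between -0.1 and 0.1 m and x of chest in the frame of lamp above 0.15 m and y of chest in the frame of lamp between -0.13 and 0.13 m and linear speed of lamp below 0.03 m/s and contact force between the fingers and lamp below 0.2 N), for 0.3 s.
2. the lid rests on the raised stay, both released (value of joint stay above 1.68 rad and value of joint lid between 1.38 and 1.54 rad and contact force between the fingers and lid below 0.2 N and contact force between the fingers and stay below 0.2 N), for 0.3 s.
3. every bearing cap present lies flange down in a pocket of the chest ((horizontal distance between cap0 and pocket0 below 0.033 m or horizontal distance between cap0 and pocket1 below 0.033 m or horizontal distance between cap0 and pocket2 below 0.033 m or horizontal distance between cap0 and pocket3 below 0.033 m) and z of each of cap0, cap1, cap2, cap3 in the frame of chest below 0.014 m and angle between each of cap0, cap1, cap2, cap3's own z axis and vertical below 0.12 rad and (horizontal distance between cap1 and pocket0 below 0.033 m or horizontal distance between cap1 and pocket1 below 0.033 m or horizontal distance between cap1 and pocket2 below 0.033 m or horizontal distance between cap1 and pocket3 below 0.033 m) and (horizontal distance between cap2 and pocket0 below 0.033 m or horizontal distance between cap2 and pocket1 below 0.033 m or horizontal distance between cap2 and pocket2 below 0.033 m or horizontal distance between cap2 and pocket3 below 0.033 m) and (horizontal distance between cap3 and pocket0 below 0.033 m or horizontal distance between cap3 and pocket1 below 0.033 m or horizontal distance between cap3 and pocket2 below 0.033 m or horizontal distance between cap3 and pocket3 below 0.033 m)), for 0.3 s.
At the end, for the whole second after the job is handed in: Handlamp upright on the bench 250-410 mm from the chest's centre along its -y, at most 100 mm off in x, aimed within 130 mm of the centre; stay above 1.68 rad, lid resting on it at 1.38-1.54; every cap flange down, level, on a pocket's floor within 33 mm of its centre; all released, at rest (all of step 1 and all of step 3 and value of joint stay above 1.68 rad and value of joint lid between 1.38 and 1.54 rad and linear speed of each of cap0, cap1, cap2, cap3 below 0.03 m/s); the robot touches nothing.
It fails at once if a bystander (pulley, hammer, spanner, tin, mug, brush) is moved by more than 40 mm (distance of any of pulley, hammer, wrench, tin, mug, brush from where it was at the start of the episode above 0.04 m).
It fails at once if the lid slams (falls faster than 3 rad/s) (velocity of joint lid below -3 rad/s).
It fails at once if the handlamp is tipped over (angle between lamp's own z axis and vertical above 0.8 rad).
Of cap0, cap1, cap2, cap3 only 2 to 4 are there at a start; the rules pass over those that are not, and their reading is None.
At some moment in a run one of cap0, cap1, cap2, cap3 may be knocked a few centimetres aside while the robot is not near it.
It also fails if it takes over 208 s, if anything falls off the work surface, if the arm or the gripper's body presses on something with over 40 N, if the wrist force passes 120 N, or if a joint passes its speed limit or range.

## Working session

There is one attempt and no reset: what is moved stays moved. The work goes in short steps, Python scripts to look and compute and a tool call to move; the robot and the scene stay as the last step left them, time stands still between calls to the robot, and variables do not carry over. Pictures are saved under pics/ and viewed, at most 14 in all, crops included, and the job is handed in when it is done.

Besides the shell and the picture viewer there is one more tool, called after "Emit:" as a command line: name --argument value ..., lists and objects as JSON in quotes. drive_tool: Moves the arm, as the interface text tells. Its arguments: {"type":"object","properties":{"increments":{"type":"array"},"newtons":{"type":"number"}},"required":["increments"]}

```bash
mkdir -p pics; python3 - <<'E'
from rig import bot, optics
import cv2
for n in ("scene","top"):
    im=optics.capture(n); cv2.imwrite(f"pics/{n}0.png",im[:,:,::-1])
    p=optics.camera_params(n); print(n,p)
s=bot.state();print(s)
E
```

```text
scene {'intrinsics': array([[514.37854124,   0.        , 319.38080543],
       [  0.        , 514.37854124, 191.30999971],
       [  0.        ,   0.        ,   1.        ]]), 'eye': array([ 1.32096841, -0.47729793,  1.47640163]), 'orientation': array([[ 0.47887372,  0.71619942, -0.50767937],
       [ 0.87787949, -0.39248656,  0.27437549],
       [-0.00274976, -0.57707252, -0.81668828]])}
top {'intrinsics': array([[413.10165502,   0.        , 318.16633001],
       [  0.        , 413.10165502, 196.06171102],
       [  0.        ,   0.        ,   1.        ]]), 'eye': array([ 0.3497991 , -0.01773666,  1.39456178]), 'orientation': array([[ 0.01016154, -0.99181988,  0.12724024],
       [-0.9995944 , -0.01346086, -0.02509682],
       [ 0.02660428, -0.1269336 , -0.99155437]])}
{'clock': 0.1, 'q': array([7.16184839e+01, 1.38286760e+01, 2.19253317e-01, 7.65010710e+01,
       8.55619928e-05, 9.00015247e+01]), 'dq': array([ 0.02473343, -0.15585151,  0.14052375,  0.03248951,  0.04641076,
        0.02769885]), 'joint_torque': array([ 5.70327502e-04, -3.73137760e+01,  2.53009415e+01,  1.08080468e-02,
       -2.34756300e-05, -6.86681986e-06]), 'tool_pos': array([0.15746822, 0.47387888, 0.1977806 ]), 'eef_rot': array([[-9.48969400e-01,  3.15367574e-01, -6.09548584e-04],
       [ 3.15368163e-01,  9.48967636e-01, -1.82961061e-03],
       [ 1.44201805e-06, -1.92847670e-03, -9.99998140e-01]]), 'wrist_force': array([-0.55847578,  0.42622376, -0.14550258]), 'moment': array([-0.03912431,  0.01497854, -0.00038824]), 'grip_force': 0.0, 'grip_width': 0.08530449293537734}
```

View pics/top0.png

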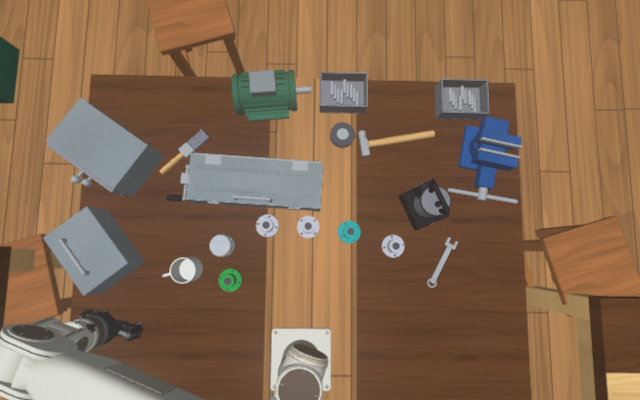

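View pics/scene0.png

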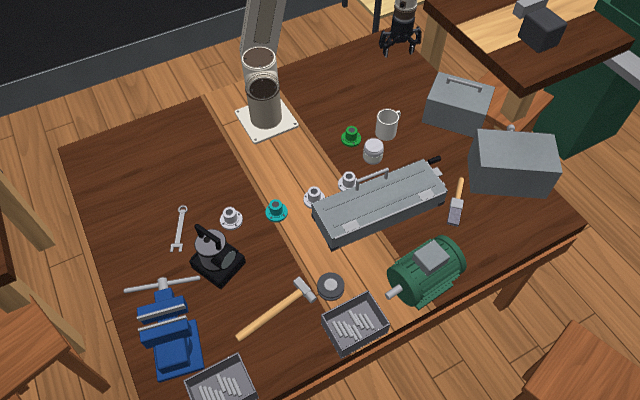

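The top view shows white caps at (267,226), (308,227) and (393,246). The look-alikes are a turquoise one at (349,232) and a green one at (230,280). The chest runs (183..323,152..210) with its handle on the robot side and the stay's knob at (175,198). The lamp is at (432,202) on its stand. Next, one enlarged crop to confirm.

```bash
cat > h.py <<'E'
import numpy as np, cv2
from rig import bot, optics
def ray(n,uv,z,p=None):
    p=p or optics.camera_params(n)
    d=p["orientation"]@np.linalg.inv(p["intrinsics"])@np.array([uv[0],uv[1],1.])
    return p["eye"]+d*(z-p["eye"][2])/d[2]
def proj(n,X,p=None):
    p=p or optics.camera_params(n)
    c=p["intrinsics"]@p["orientation"].T@(np.asarray(X,float)-p["eye"]); return c[:2]/c[2]
def tool(X,s=None):
    s=s or bot.state(); return s["eef_rot"].T@(np.asarray(X)-s["tool_pos"])*100
E
python3 - <<'E'
import cv2,numpy as np
t=cv2.imread("pics/top0.png");s=cv2.imread("pics/scene0.png")
a=cv2.resize(t[140:260,160:330],(800,565),interpolation=cv2.INTER_CUBIC)
a=a[:400]
b=cv2.resize(t[170:260,375:475],(0,0),fx=2,fy=2,interpolation=cv2.INTER_CUBIC)
c=cv2.resize(s[195:295,160:260],(0,0),fx=2,fy=2,interpolation=cv2.INTER_CUBIC)
d=cv2.resize(s[150:245,300:460],(0,0),fx=2,fy=2,interpolation=cv2.INTER_CUBIC)
o=np.zeros((600,800,3),np.uint8);o[:400]=a;o[400:580,:200]=b;o[400:600,200:400]=c;o[400:590,400:720]=d
cv2.imwrite("pics/c1.png",o)
from h import *
for n,uv,z in [("top",(267,226),.054),("top",(308,227),.054),("top",(393,246),.054),("top",(349,231),.054),("scene",(230,212),.054),("scene",(313,191),.054),("scene",(348,175),.054)]: print(n,uv,ray(n,uv,z)[:2].round(3))
E
```

```text
top (267, 226) [0.422 0.113]
top (308, 227) [ 0.42 -0.02]
top (393, 246) [ 0.362 -0.296]
top (349, 231) [ 0.409 -0.153]
scene (230, 212) [ 0.369 -0.298]
scene (313, 191) [ 0.425 -0.018]
scene (348, 175) [0.424 0.121]
```

View pics/c1.png

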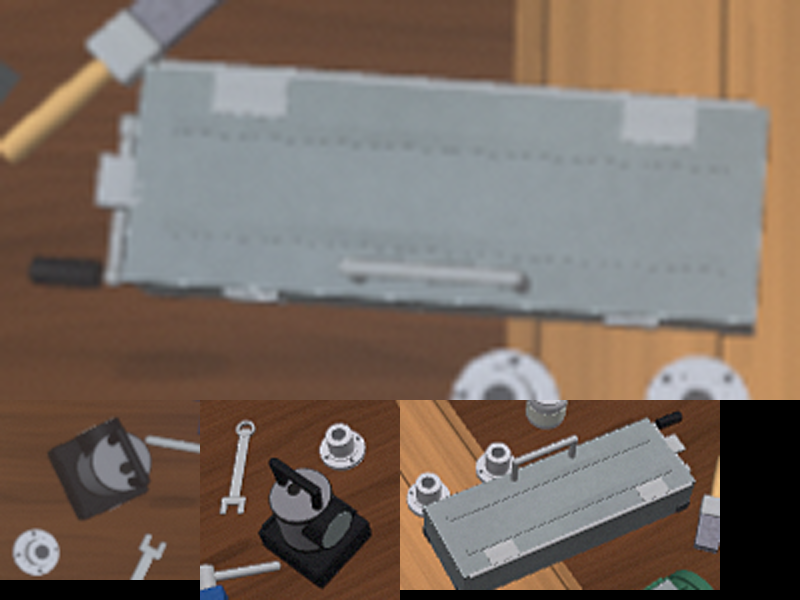

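```bash
python3 - <<'E'
from h import *
P=[ray("top",uv,.081)[:2] for uv in [(191.4,153.8),(323.2,161.9),(319.8,209.1),(186.6,200.6)]]
for p in P: print(p.round(3))
print("sides",[round(float(np.linalg.norm(P[i]-P[(i+1)%4])),3) for i in range(4)])
Y=P[0]-P[1]+P[3]-P[2];Y/=np.linalg.norm(Y);print("y axis",Y,"yaw",np.degrees(np.arctan2(-Y[0],Y[1])),"cen",np.mean(P,0))
print("knob z.065",ray("top",(160+35/4.706,140+270/4.706),.055),ray("top",(160+100/4.706,140+270/4.706),.055))
print("handle",[ray("top",(160+u/4.706,140+v/4.706),.126).round(3) for u,v in((343,265),(522,278))])
for z in(.205,):
  print([ray("top",uv,z).round(3) for uv in((433.5,187),(443,213))],[ray("scene",uv,z).round(3) for uv in((197.5,227.5),(222.5,247))])
E
python3 - <<'E'
import cv2,numpy as np
t=cv2.imread("pics/top0.png");s=cv2.imread("pics/scene0.png")
b=cv2.resize(t[170:240,390:460],(400,400),interpolation=cv2.INTER_CUBIC)
c=cv2.resize(s[215:295,180:260],(400,400),interpolation=cv2.INTER_CUBIC)
cv2.imwrite("pics/c2.png",np.hstack([b,c]))
E
```

```text
[0.65  0.359]
[ 0.63  -0.066]
[ 0.476 -0.057]
[0.498 0.367]
sides [0.426, 0.154, 0.424, 0.152]
y axis [0.0489467  0.99880139] yaw -2.8055603968583473 cen [0.5637391  0.15073965]
knob z.065 [0.51079149 0.43640103 0.055     ] [0.51138935 0.39206895 0.055     ]
handle [array([0.508, 0.213, 0.126]), array([0.501, 0.096, 0.126])]
[array([ 0.534, -0.386,  0.205]), array([ 0.458, -0.412,  0.205])] [array([ 0.474, -0.42 ,  0.205]), array([ 0.568, -0.381,  0.205])]
```

View pics/c2.png

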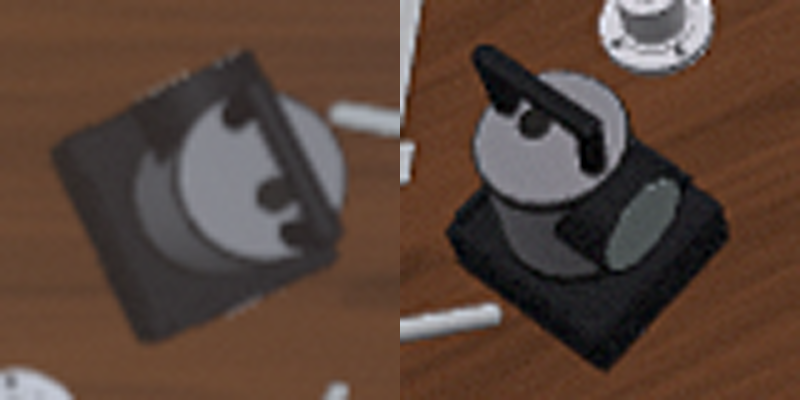

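The lamp's handle runs from about (435,186) to (447,209) in the top view, and its lens faces world +x, slightly +y.

```bash
python3 - <<'E'
from h import *
print("top can",ray("top",(435.5,201.2),.155),"scene",ray("scene",(210.4,243),.155))
print([ray("top",uv,.21).round(3) for uv in((434.6,185.8),(446.9,209.4))],[ray("scene",uv,.21).round(3) for uv in((196,226.5),(220,241.5))])
# stand corners z=.05/.06 top crop
C=[ray("top",(390+u/5.714,170+v/5.714),.058)[:2] for u,v in((52,150),(245,52),(340,258),(150,340))]
print(np.round(C,3),np.mean(C,0), [np.degrees(np.arctan2(*(C[i]-C[(i+1)%4])[::-1])).round(1) for i in range(4)])
s=bot.state();print(tool((.515,-.40,.26)),s["clock"])
E
```

```text
top can [ 0.49794364 -0.40659298  0.155     ] scene [ 0.50891434 -0.40331497  0.155     ]
[array([ 0.537, -0.388,  0.21 ]), array([ 0.468, -0.422,  0.21 ])] [array([ 0.472, -0.423,  0.21 ]), array([ 0.551, -0.381,  0.21 ])]
[[ 0.524 -0.317]
 [ 0.583 -0.43 ]
 [ 0.464 -0.482]
 [ 0.416 -0.372]] [ 0.49687899 -0.40021431] [np.float64(117.4), np.float64(23.6), np.float64(-66.5), np.float64(-153.3)]
[-61.4880208  -71.6648835   -6.08383638] 0.1
```

Emit:
drive_tool --increments '[[[-60.6,-72.5,-7],2.367,-1],[[-60.6,-72.5,-7],2.367,-1],[[-60.6,-72.5,-7],2.367,-1],[[-60.6,-72.5,-7],2.367,-1],[[-60.6,-72.5,-7],2.367,-1],[[-60.6,-72.5,-7],2.367,-1],[[-60.6,-72.5,-7],2.367,-1],[[-60.6,-72.5,-7],2.367,-1],[[-60.6,-72.5,-7],2.367,-1],[[-60.6,-72.5,-7],2.367,-1],[[-60.6,-72.5,-7],2.367,-1],[[-60.6,-72.5,-7],2.367,-1],[[-60.6,-72.5,-7],2.367,-1],[[-60.6,-72.5,-7],2.367,-1],[[-60.6,-72.5,-7],2.367,-1],[[-60.6,-72.5,-7],2.367,-1],[[-60.6,-72.5,-7],2.367,-1],[[-60.6,-72.5,-7],2.367,-1],[[-60.6,-72.5,-7],2.367,-1],[[-60.6,-72.5,-7],2.367,-1]]' --newtons 60

```text
clock: 2.1
tool_pos: [0.505, -0.41, 0.2626]
eef_rot: [[0.901, 0.434, -0.004], [0.434, -0.901, 0.002], [-0.003, -0.004, -1.0]]
wrist_force: [-0.6, 0.6, -1.3]
grip_width: 0.0856
grip_force: 0.0
```

```bash
python3 - <<'E'
from h import *
p=optics.camera_params("wrist");im=optics.capture("wrist")[:,:,::-1]
t=optics.capture("top")[:,:,::-1]
s=bot.state();print(s["tool_pos"],s["q"].round(1))
print("grip px",proj("wrist",(.504,-.405,.205),p), p["eye"],p["orientation"].round(2))
f=s["tool_pos"];print("tcp px",proj("wrist",f,p),proj("wrist",[f[0],f[1],.213],p))
cv2.imwrite("pics/w1.png",im);cv2.imwrite("pics/t1.png",t)
E
```

```text
[ 0.50376067 -0.40535472  0.26547146] [-38.8  31.8  36.9  95.4   0.  115.3]
grip px [312.64723601 206.41995694] [ 0.58137525 -0.37410398  0.4375361 ] [[ 0.43 -0.85 -0.29]
 [-0.9  -0.41 -0.14]
 [-0.    0.32 -0.95]]
tcp px [310.94889285 237.56313357] [312.69487926 210.04473664]
```

View pics/w1.png

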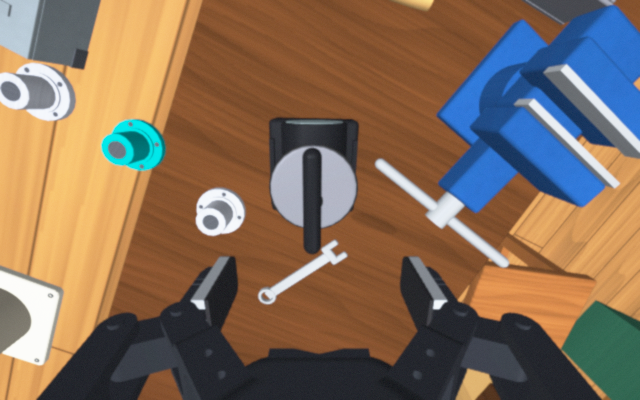

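View pics/t1.png

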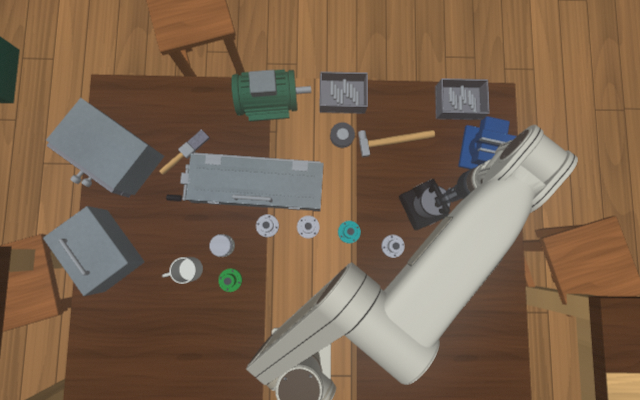

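The handle lies along column 312, centred under the tool, with the lens towards tool +x. The arm no longer hides anything, and there are exactly three white caps. Going down to grip.

Emit:
drive_tool --increments '[[[0,0,4],0,-1],[[0,0,7],0,-1],[[0,0,7.8],0,-1],[[0,0,7.8],0,-1],[[0,0,7.8],0,-1],[[0,0,7.8],0,1],[[0,0,7.8],0,1],[[0,0,7.8],0,1],[[0,0,7.8],0,1],[[0,0,7.8],0,1],[[0,0,7.8],0,1],[[0,0,7.8],0,1],[[0,0,7.8],0,1]]' --newtons 80

```text
clock: 3.5
tool_pos: [0.5041, -0.4046, 0.1905]
eef_rot: [[0.899, 0.438, -0.0], [0.438, -0.899, 0.0], [-0.0, -0.0, -1.0]]
wrist_force: [0.3, 0.4, -0.3]
grip_width: -0.0003
grip_force: 0.0
```

```bash
python3 - <<'E'
from h import *
a=optics.capture("wrist")[:,:,::-1][60:360,120:520]; b=optics.capture("scene")[:,:,::-1][160:310,120:320]
cv2.imwrite("pics/w2.png",np.hstack([a,cv2.resize(b,(400,300))])); print(bot.state())
E
```

```text
{'clock': 3.6, 'q': array([-3.87499349e+01,  3.13223984e+01,  2.51753089e+01,  8.38578752e+01,
       -1.09635072e-03,  1.15249288e+02]), 'dq': array([ 0.0525347 , -0.00671865,  0.012127  ,  0.00335425,  0.01333694,
       -0.01890418]), 'joint_torque': array([-3.45355846e-03, -5.18276560e+01,  2.57652783e+01,  2.81612694e-03,
       -4.06674792e-05, -5.46266051e-06]), 'tool_pos': array([ 0.50412298, -0.40460877,  0.19054673]), 'eef_rot': array([[ 8.98788100e-01,  4.38383332e-01, -7.95540649e-05],
       [ 4.38383336e-01, -8.98788100e-01,  3.93131662e-05],
       [-5.42680101e-05, -7.02093823e-05, -9.99999996e-01]]), 'wrist_force': array([ 0.33112781, -0.45630186,  0.76877722]), 'moment': array([ 0.05163978, -0.00023577, -0.02627895]), 'grip_force': 0.0, 'grip_width': -6.796894710359024e-05}
```

View pics/w2.png

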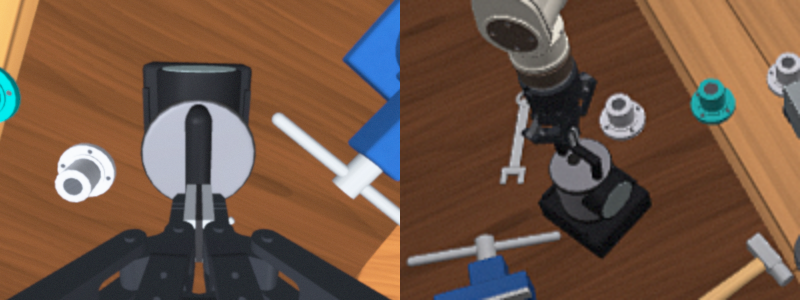

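```bash
python3 - <<'E'
from h import *
p=optics.camera_params("wrist");print(p["intrinsics"][0,0])
for c in [(318,218)]:
  for z in (.12,.14,.155):
    X=ray("wrist",c,z,p);print(z,X.round(3), [ (proj("wrist",X+[45e-3*np.cos(a),45e-3*np.sin(a),0],p)).round() for a in (-1.12,2.02,.45,3.59)])
s=bot.state();R=s["eef_rot"]
for d in (0,-.019):print("fing",proj("wrist",s["tool_pos"]+R[:,2]*d,p))
L=np.array([.504,-.405]);u=R[:2,0]
for z in(.185,.195,.205):
  print(z,[proj("wrist",[*(L+u*k),z],p).round() for k in(-.04,0,.04)])
E
```

```text
285.4086145138368
0.12 [ 0.491 -0.411  0.12 ] [array([367., 218.]), array([269., 218.]), array([318., 170.]), array([318., 261.])]
0.14 [ 0.498 -0.407  0.14 ] [array([371., 218.]), array([265., 218.]), array([318., 166.]), array([318., 264.])]
0.155 [ 0.504 -0.405  0.155] [array([375., 218.]), array([261., 218.]), array([318., 162.]), array([318., 268.])]
fing [318.10883689 236.8770513 ]
fing [318.10264601 250.37422082]
0.185 [array([319., 283.]), array([319., 234.]), array([319., 178.])]
0.195 [array([319., 292.]), array([319., 240.]), array([319., 181.])]
0.205 [array([319., 301.]), array([319., 247.]), array([319., 186.])]
```

```bash
python3 - <<'E'
from h import *
a=optics.capture("wrist")[:,:,::-1][150:310,260:380]; b=optics.capture("scene")[:,:,::-1][195:285,170:260]
cv2.imwrite("pics/w3.png",np.hstack([cv2.resize(a,(375,500),interpolation=cv2.INTER_CUBIC),cv2.resize(b,(425,500),interpolation=cv2.INTER_CUBIC)]))
s=bot.state()
print("tcp in scene crop",(proj("scene",s["tool_pos"])-[170,195])*[425/90,500/90])
L=np.array([.504,-.405]);u=s["eef_rot"][:2,0]
print([((proj("scene",[*(L+u*k),.205])-[170,195])*[425/90,500/90]).round() for k in(-.035,0,.035)])
E
```

```text
tcp in scene crop [175.7093357  226.73254772]
[array([128., 179.]), array([171., 213.]), array([214., 247.])]
```

View pics/w3.png

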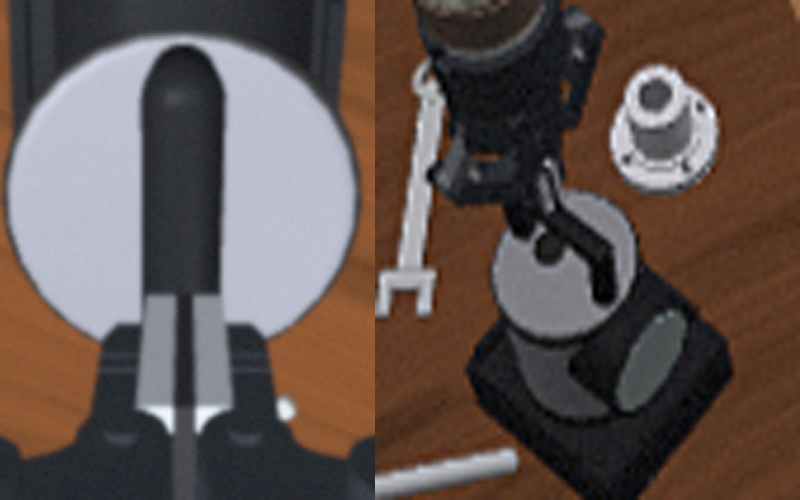

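The shut pads sit on top of the bar, so the bar slipped out below the fingertips. I'll reopen, go lower and close again; the canister top at 0.155 still leaves clearance.

Emit:
drive_tool --increments '[[[0,0,0],0,-1],[[0,0,0],0,-1],[[0,0,0],0,-1],[[0,0,0],0,-1],[[0,0,0],0,-1],[[0,0,0],0,-1],[[0,0,0],0,-1],[[0,0,1],0,-1],[[0,0,2],0,-1],[[0,0,2.2],0,-1],[[0,0,2.2],0,-1],[[0,0,2.2],0,1],[[0,0,2.2],0,1],[[0,0,2.2],0,1],[[0,0,2.2],0,1],[[0,0,2.2],0,1],[[0,0,2.2],0,1],[[0,0,2.2],0,1],[[0,0,2.2],0,1]]' --newtons 60

```text
clock: 5.6
tool_pos: [0.5041, -0.4044, 0.169]
eef_rot: [[0.899, 0.438, 0.0], [0.438, -0.899, 0.0], [0.0, -0.0, -1.0]]
wrist_force: [-1.5, 2.4, 3.5]
grip_width: 0.0132
grip_force: 58.9
```

Emit:
drive_tool --increments '[[[0,0,0],0,-1],[[0,0,0],0,-1],[[0,0,0],0,-1],[[0,0,0],0,-1],[[0,0,0],0,-1],[[0,0,0.5],0,-1],[[0,0,0.9],0,-1],[[0,0,0.9],0,-1],[[0,0,0.9],0,-1]]'

```text
clock: 6.5
tool_pos: [0.5039, -0.4045, 0.1592]
eef_rot: [[0.899, 0.438, -0.001], [0.438, -0.899, 0.0], [-0.0, -0.001, -1.0]]
wrist_force: [-0.2, -0.5, 0.2]
grip_width: 0.0853
grip_force: 0.0
```

Emit:
drive_tool --increments '[[[0,0,0],0,1],[[0,0,0],0,1],[[0,0,0],0,1],[[0,0,0],0,1],[[0,0,0],0,1],[[0,0,0],0,1],[[0,0,0],0,1],[[0,0,0],0,1]]'

```text
clock: 7.3
tool_pos: [0.504, -0.4044, 0.1599]
eef_rot: [[0.899, 0.438, -0.0], [0.438, -0.899, 0.0], [0.0, -0.0, -1.0]]
wrist_force: [-1.3, 1.5, 2.8]
grip_width: 0.0138
grip_force: 58.5
```

Gripped. Now lifting.

Emit:
drive_tool --increments '[[[0,0,-1],0,1],[[0,0,-3],0,1],[[0,0,-5],0,1],[[0,0,-7],0,1],[[0,0,-8],0,1],[[0,0,-8],0,1]]' --newtons 80

```text
clock: 7.9
tool_pos: [0.5047, -0.4052, 0.2404]
eef_rot: [[0.899, 0.438, 0.001], [0.438, -0.899, -0.001], [0.001, 0.002, -1.0]]
wrist_force: [1.1, -0.5, -7.8]
grip_width: 0.0132
grip_force: 78.5
```

Emit:
drive_tool --increments '[[[1.4,-1.8,0],-0.1,1],[[2.8,-3.6,0],-0.2,1],[[4.2,-5.5,0],-0.31,1],[[5.5,-7.3,0],-0.41,1],[[6.9,-9.2,0],-0.53,1],[[8.3,-11,0],-0.64,1],[[9.6,-12.9,0],-0.75,1],[[11,-14.7,0],-0.86,1],[[12.4,-16.6,0],-0.96,1],[[13.8,-18.4,0],-1.07,1],[[13.8,-18.4,0],-1.07,1],[[13.8,-18.4,0],-1.07,1],[[13.8,-18.4,0],-1.07,1]]'

```text
clock: 9.2
tool_pos: [0.547, -0.179, 0.2385]
eef_rot: [[0.048, 0.999, -0.002], [0.999, -0.048, 0.0], [0.0, -0.002, -1.0]]
wrist_force: [-0.4, -0.4, -7.4]
grip_width: 0.0133
grip_force: 78.5
```

```bash
python3 - <<'E'
from h import *
b=optics.capture("scene")[:,:,::-1][130:290,160:400];
w=optics.capture("wrist")[:,:,::-1]
cv2.imwrite("pics/w4.png",np.hstack([cv2.resize(w[:,120:520],(400,400)),cv2.resize(b,(400,400*160//240+0))if 0 else cv2.copyMakeBorder(cv2.resize(b,(400,266)),0,134,0,0,cv2.BORDER_CONSTANT)]))
s=bot.state();print(s["tool_pos"],s["wrist_force"],s["grip_width"])
E
```

```text
[ 0.54710211 -0.17944388  0.23897942] [-0.31000712  0.56062859 -7.52869579] 0.01320523927408649
```

View pics/w4.png

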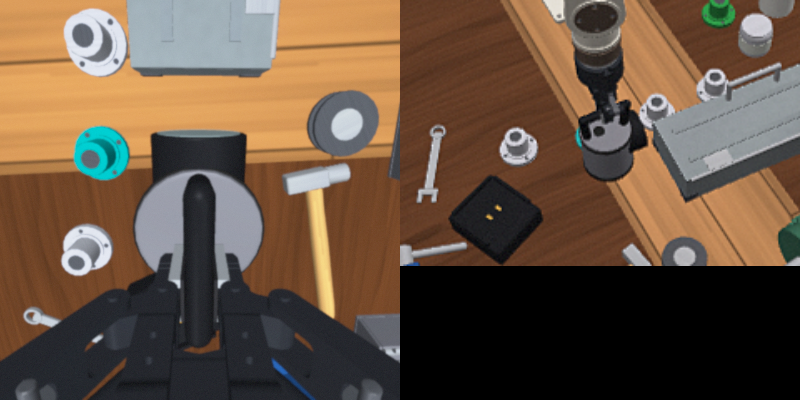

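Emit:
drive_tool --increments '[[[0,0,3],0,1],[[0,0,6],0,1],[[0,0,9],0,1],[[0,0,11],0,1],[[0,0,12],0,1],[[0,0,12.4],0,1],[[0,0,12.7],0,1],[[0,0,12.7],0,1],[[0,0,12.7],0,1]]'

```text
clock: 10.2
tool_pos: [0.5484, -0.1791, 0.1139]
eef_rot: [[0.047, 0.999, 0.002], [0.999, -0.047, -0.001], [-0.001, 0.002, -1.0]]
wrist_force: [0.6, 0.6, -8.1]
grip_width: 0.0133
grip_force: 78.5
```

Emit:
drive_tool --increments '[[[0,0,0.1],0,1],[[0,0,0.2],0,1],[[0,0,0.3],0,1],[[0,0,0.3],0,1]]'

```text
clock: 10.6
tool_pos: [0.5478, -0.1789, 0.1101]
eef_rot: [[0.047, 0.999, 0.001], [0.999, -0.047, -0.001], [-0.0, 0.001, -1.0]]
wrist_force: [-0.9, 0.1, -6.3]
grip_width: 0.013
grip_force: 78.7
```

Emit:
drive_tool --increments '[[[0,0,0.1],0,1],[[0,0,0.15],0,1],[[0,0,0.15],0,1],[[0,0,0.15],0,-1],[[0,0,0.15],0,-1],[[0,0,0.15],0,-1],[[0,0,0.15],0,-1],[[0,0,0.15],0,-1],[[0,0,0.15],0,-1],[[0,0,-3],0,-1],[[0,0,-7],0,-1],[[0,0,-11],0,-1],[[0,0,-13],0,-1],[[0,0,-13],0,-1]]'

```text
clock: 12.0
tool_pos: [0.5496, -0.1794, 0.2437]
eef_rot: [[0.047, 0.999, 0.008], [0.999, -0.047, -0.002], [-0.002, 0.008, -1.0]]
wrist_force: [0.8, -0.2, 0.9]
grip_width: 0.0852
grip_force: 0.0
```

```bash
python3 - <<'E'
from h import *
s=bot.state();R=s["eef_rot"];p=optics.camera_params("wrist")
print("q",s["q"].round(1),s["tool_pos"])
for h in(0,.01,.02,.03,.04):
  print(h,[proj("wrist",s["tool_pos"]+R@[k,.008,-h],p).round(0) for k in(-.011,.011)])
t=optics.capture("top")[:,:,::-1];cv2.imwrite("pics/t2.png",t)
w=optics.capture("wrist")[:,:,::-1]
cv2.imwrite("pics/t2v.png",np.hstack([cv2.resize(t[130:260,160:400],(480,260)),cv2.resize(w,(320,200))[:, :] if 0 else cv2.copyMakeBorder(cv2.resize(w,(320,200)),0,60,0,0,cv2.BORDER_CONSTANT)]))
E
```

```text
q [-18.1  21.8  18.1  85.8   0.   74.6] [ 0.54963102 -0.17942169  0.24374941]
0 [array([327., 249.]), array([327., 220.])]
0.01 [array([328., 257.]), array([328., 226.])]
0.02 [array([328., 265.]), array([328., 232.])]
0.03 [array([329., 274.]), array([329., 240.])]
0.04 [array([329., 284.]), array([330., 248.])]
```

View pics/t2v.png

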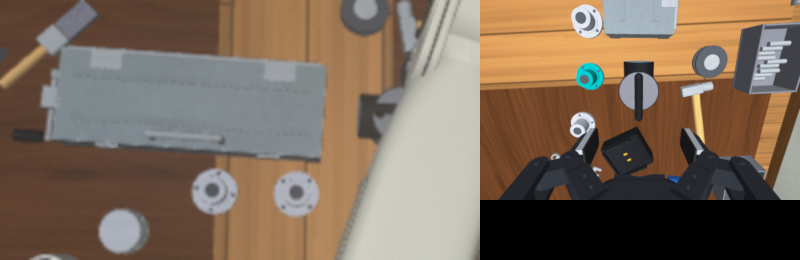

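The lamp stands released beside the chest. The real fingertips lie about 36 mm behind the reported TCP: first miss, chord grip and pad pixels all agree, so I'll allow for that. Next is the lid handle.

Emit:
drive_tool --increments '[[[5,-1,0],0,-1],[[10,-2,0],0,-1],[[15,-3,0],0,-1],[[20,-4,0],0,-1],[[25,-5,0],0,-1],[[30.5,-6.2,0],0,-1],[[30.5,-6.2,0],0,-1],[[30.5,-6.2,0],0,-1],[[30.5,-6.2,3],0,-1],[[30.5,-6.2,6],0,-1],[[30.5,-6.2,9],0,-1],[[30.5,-6.2,12],0,-1],[[30.5,-6.2,12],0,-1],[[30.5,-6.2,12],0,-1]]' --newtons 40

```text
clock: 13.5
tool_pos: [0.4995, 0.1272, 0.1191]
eef_rot: [[0.049, 0.999, -0.002], [0.999, -0.049, -0.001], [-0.001, -0.002, -1.0]]
wrist_force: [0.4, 0.7, 0.3]
grip_width: 0.0856
grip_force: 0.0
```

```bash
python3 - <<'E'
from h import *
p=optics.camera_params("wrist");w=optics.capture("wrist")[:,:,::-1]
cv2.imwrite("pics/w5.png",w)
s=bot.state();print(s["tool_pos"],s["q"].round(1))
R=s["eef_rot"];t=s["tool_pos"]
X=np.array([.9988,-.049,0]);Y=np.array([.049,.9988,0])
print("bar",[proj("wrist",np.array([.5038,.1536,.126])+Y*k,p).round() for k in(-.055,0,.055)])
print("graspline",proj("wrist",[t[0],t[1],.126],p))
E
```

```text
[0.50067805 0.12779458 0.12040841] [ 14.3  18.3  -5.5  66.1  -0.  107.1]
bar [array([320., 277.]), array([320., 201.]), array([320., 107.])]
graspline [316.95795872 238.35515124]
```

View pics/w5.png

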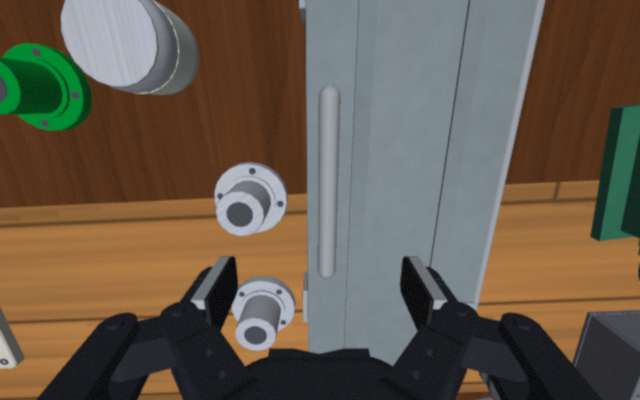

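```bash
python3 - <<'E'
from h import *
p=optics.camera_params("wrist")
a,b=[ray("wrist",u,.126,p) for u in((329,88),(326.5,276))];print(a,b,(a+b)/2,np.linalg.norm(a-b),tool(((a+b)/2)))
for u in((307,100),(308,250),(540,20),(479,300)): print(u,ray("wrist",u,.081,p).round(4))
E
```

```text
[0.51310523 0.21907016 0.126     ] [0.50686792 0.09894371 0.126     ] [0.50998657 0.15900694 0.126     ] 0.12028827061683242 [ 3.16291369  0.77781517 -0.55878161]
(307, 100) [0.499  0.2143 0.081 ]
(308, 250) [0.4924 0.0955 0.081 ]
(540, 20) [0.6544 0.256  0.081 ]
(479, 300) [0.6428 0.0376 0.081 ]
```

Emit:
drive_tool --increments '[[[0.15,0.8,0],0,-1],[[0.15,0.8,2],0,-1],[[0.15,0.8,4],0,-1],[[0.15,0.8,4.4],0,-1],[[0.15,0.8,4.4],0,-1],[[0.15,0.8,4.4],0,1],[[0.15,0.8,4.4],0,1],[[0.15,0.8,4.4],0,1],[[0.15,0.8,4.4],0,1],[[0.15,0.8,4.4],0,1],[[0.15,0.8,4.4],0,1],[[0.15,0.8,4.4],0,1]]' --newtons 40

```text
clock: 14.75
tool_pos: [0.5048, 0.1302, 0.0758]
eef_rot: [[0.047, 0.999, -0.005], [0.999, -0.047, 0.001], [0.0, -0.005, -1.0]]
wrist_force: [-7.5, 0.4, 7.2]
grip_width: 0.0107
grip_force: 39.1
```

```bash
python3 - <<'E'
import numpy as np
for t in np.arange(0.1,1.71,.1): print(round(t,2),round(100*(.135-.135*np.cos(t)+.048*np.sin(t))/1,2)/1,round(-100*(.135*np.sin(t)+.048*np.cos(t)-.048),2))
from rig import bot
s=bot.state();print(s["tool_pos"],s["wrist_force"],s["grip_width"])
E
```

```text
0.1 0.55 -1.32
0.2 1.22 -2.59
0.3 2.02 -3.78
0.4 2.93 -4.88
0.5 3.95 -5.88
0.6 5.07 -6.78
0.7 6.27 -7.57
0.8 7.54 -8.23
0.9 8.87 -8.76
1.0 10.24 -9.15
1.1 11.65 -9.41
1.2 13.08 -9.52
1.3 14.51 -9.49
1.4 15.94 -9.32
1.5 17.33 -9.01
1.6 18.69 -8.55
1.7 20.0 -7.97
[0.50483298 0.13018614 0.07583418] [-7.4770227   0.42457347  7.17021241] 0.010694578189008751
```

Emit:
drive_tool --increments '[[[0,0,-0.6],0,1],[[0,0.3,-1.3],0,1],[[0,0.6,-2],0,1],[[0,1,-2.6],0,1],[[0,1.4,-3.2],0,1],[[0,1.8,-3.8],0,1],[[0,2.2,-4.3],0,1],[[0,2.7,-4.9],0,1],[[0,3.2,-5.4],0,1],[[0,3.7,-5.9],0,1],[[0,4.3,-6.3],0,1],[[0,4.8,-6.8],0,1],[[0,5.4,-7.2],0,1],[[0,6,-7.6],0,1],[[0,6.6,-7.9],0,1],[[0,7.3,-8.2],0,1]]'

```text
clock: 16.35
tool_pos: [0.5792, 0.1261, 0.1611]
eef_rot: [[0.047, 0.999, -0.001], [0.999, -0.047, -0.0], [-0.0, -0.001, -1.0]]
wrist_force: [-10.4, -1.4, 13.1]
grip_width: 0.0102
grip_force: 40.6
```

Emit:
drive_tool --increments '[[[0,0.5,-0.5],0,1],[[0,1.2,-0.8],0,1],[[0,1.8,-1],0,1],[[0,2.5,-1.2],0,1],[[0,3.2,-1.4],0,1],[[0,3.9,-1.5],0,1],[[0,4.6,-1.6],0,1],[[0,5.3,-1.6],0,1],[[0,6.1,-1.6],0,1],[[0,6.8,-1.6],0,1],[[0,7.5,-1.5],0,1],[[0,8.2,-1.4],0,1],[[0,8.9,-1.3],0,1],[[0,9.6,-1.1],0,1],[[0,10.3,-0.9],0,1],[[0,11,-0.7],0,1],[[0,11,-0.7],0,1]]'

```text
clock: 18.05
tool_pos: [0.6926, 0.1202, 0.1638]
eef_rot: [[0.048, 0.999, 0.002], [0.999, -0.048, -0.002], [-0.001, 0.002, -1.0]]
wrist_force: [-0.1, -5.4, 2.0]
grip_width: 0.0105
grip_force: 42.5
```

Emit:
drive_tool --increments '[[[0,0.3,0.1],0,1],[[0,0.6,0.3],0,1],[[0,0.9,0.5],0,1],[[0,0.9,0.5],0,1],[[0,0.9,0.5],0,1]]'

```text
clock: 18.55
tool_pos: [0.7009, 0.1197, 0.1599]
eef_rot: [[0.048, 0.999, 0.002], [0.999, -0.048, -0.002], [-0.002, 0.002, -1.0]]
wrist_force: [0.6, -6.3, 2.4]
grip_width: 0.0101
grip_force: 42.9
```

Emit:
drive_tool --increments '[[[0,0,0],0,0.3],[[0,0,0],0,0.3],[[0,0,0],0,0.3],[[0,0,0],0,0.3],[[0,0,-1],0,0.3],[[0,0,-3],0,0.3],[[0,0,-5],0,0.3],[[0,0,-8],0,0.3],[[0,-3,-10],0,0.3],[[0,-7,-10],0,0.3],[[0,-10,-10],0,0.3],[[0,-10,-10],0,0.3]]'

```text
clock: 19.75
tool_pos: [0.5956, 0.1259, 0.2611]
eef_rot: [[0.046, 0.999, -0.002], [0.999, -0.046, 0.0], [-0.0, -0.002, -1.0]]
wrist_force: [-0.1, -1.1, 0.2]
grip_width: 0.0297
grip_force: 0.0
```

```bash
python3 - <<'E'
from h import *
t=optics.capture("top")[:,:,::-1];s=optics.capture("scene")[:,:,::-1]
cv2.imwrite("pics/t3.png",t);cv2.imwrite("pics/s3.png",s)
cv2.imwrite("pics/v3.png",np.hstack([cv2.resize(t[130:240,160:340],(400,244)),cv2.resize(s[120:242,290:490],(400,244))]))
st=bot.state();print(st["tool_pos"],st["clock"],st["grip_width"])
E
```

```text
[0.59984381 0.1259717  0.26125451] 19.85 0.0296909966239294
```

View pics/v3.png

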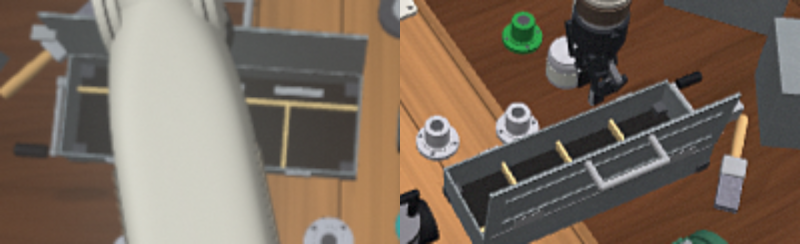

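Emit:
drive_tool --increments '[[[5,-2,0],0,0.3],[[10,-4,0],0,0.3],[[15,-6,0],0,0.3],[[20,-8,0],0,0.3],[[25,-9.7,0],0,0.3],[[28.4,-9.7,2],0,-1],[[28.4,-9.7,5],0,-1],[[28.4,-9.7,8],0,-1],[[28.4,-9.7,10],0,-1],[[28.4,-9.7,10],0,-1],[[28.4,-9.7,10],0,-1],[[28.4,-9.7,10],0,-1]]'

```text
clock: 21.05
tool_pos: [0.5179, 0.4147, 0.1616]
eef_rot: [[0.047, 0.999, 0.003], [0.999, -0.047, 0.002], [0.002, 0.003, -1.0]]
wrist_force: [-0.1, -0.2, 0.6]
grip_width: 0.0853
grip_force: 0.0
```

```bash
python3 - <<'E'
from h import *
p=optics.camera_params("wrist");w=optics.capture("wrist")[:,:,::-1].copy()
s=bot.state();print(s["tool_pos"],s["q"].round(1))
t=s["tool_pos"];print("line",[proj("wrist",[t[0],t[1],z],p).round(1) for z in(.055,.16)])
print("pred",proj("wrist",(.517,.414,.055),p).round())
t2=optics.capture("top")[:,:,::-1];cv2.imwrite("pics/t4.png",t2);cv2.imwrite("pics/w6.png",w)
cv2.imwrite("pics/v4.png",np.vstack([w,cv2.resize(t2[140:220,160:416],(640,200))]))
E
```

```text
[0.5178604  0.414714   0.16179722] [ 38.7  33.7  24.9  81.    0.  131.4]
line [array([316. , 190.5]), array([315.3, 233.8])]
pred [315. 191.]
```

View pics/v4.png

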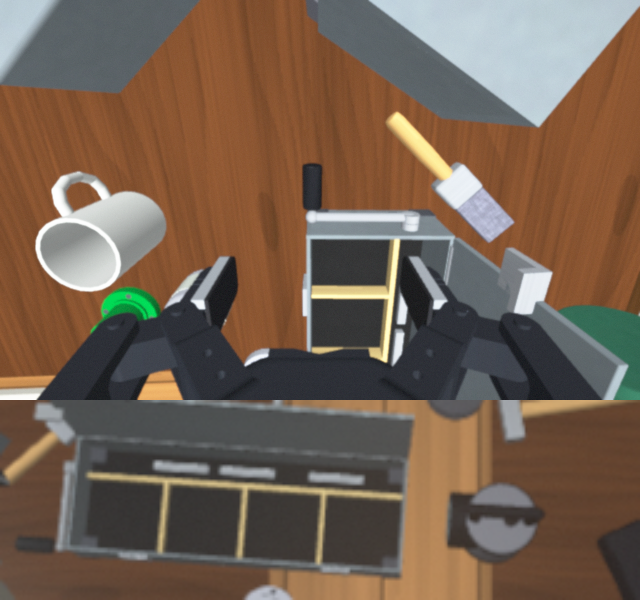

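The knob is at (312,186), within a few mm of the prediction. The stay's pivot end is at (411,221). Gripping the knob.

Emit:
drive_tool --increments '[[[0.8,-0.2,4],0,-1],[[0.8,-0.2,8],0,-1],[[0.8,-0.2,12],0,-1],[[0.8,-0.2,15],0,-1],[[0.8,-0.2,15.4],0,-1],[[0.8,-0.2,15.4],0,-1],[[0.8,-0.2,15.4],0,1],[[0.8,-0.2,15.4],0,1],[[0.8,-0.2,15.4],0,1],[[0.8,-0.2,15.4],0,1],[[0.8,-0.2,15.4],0,1],[[0.8,-0.2,15.4],0,1],[[0.8,-0.2,15.4],0,1]]' --newtons 30

```text
clock: 22.45
tool_pos: [0.5116, 0.4227, 0.0069]
eef_rot: [[0.046, 0.999, -0.005], [0.999, -0.046, 0.001], [0.001, -0.005, -1.0]]
wrist_force: [-7.9, -0.1, 7.0]
grip_width: 0.0188
grip_force: 29.3
```

Emit:
drive_tool --increments '[[[0,-0.4,-1],0,1],[[0,-0.2,-2.1],0,1],[[0,0.1,-3.1],0,1],[[0,0.4,-4.1],0,1],[[0,0.9,-5],0,1],[[0,1.4,-5.9],0,1],[[0,2.1,-6.7],0,1],[[0,2.8,-7.5],0,1],[[0,3.5,-8.2],0,1],[[0,4.4,-8.8],0,1],[[0,5.3,-9.3],0,1],[[0,6.3,-9.7],0,1],[[0,7.2,-10.1],0,1],[[0,8.3,-10.3],0,1],[[0,9.3,-10.4],0,1],[[0,10.3,-10.4],0,1],[[0,11.2,-10.4],0,1],[[0,11.6,-10.3],0,1],[[0,11.6,-10.3],0,1]]'

```text
clock: 24.35
tool_pos: [0.632, 0.4163, 0.1115]
eef_rot: [[0.048, 0.999, 0.003], [0.999, -0.048, 0.001], [0.001, 0.003, -1.0]]
wrist_force: [-1.1, -0.2, 5.7]
grip_width: 0.0187
grip_force: 32.7
```

Emit:
drive_tool --increments '[[[0,0.3,0],0,0.1],[[0,0.3,0],0,0.1],[[0,0.3,0],0,0.1],[[0,0.3,0],0,0.1],[[0,0.3,0],0,0.1],[[0,0.3,-2],0,0.1],[[0,0.3,-5],0,0.1],[[0,0.3,-9],0,0.1],[[0,0.3,-13],0,0.1],[[0,0.3,-15],0,0.1],[[-5,2,-15],0,0.1],[[-10,4,-15],0,0.1],[[-15,6,-15],0,0.1],[[-20,8,-15],0,0.1],[[-25,8.3,-15],0,0.1],[[-29.3,8.3,-15],0,0.1],[[-29.3,8.3,-15],0,0.1],[[-29.3,8.3,-15],0,0.1],[[-29.3,8.3,-15],0,0.1]]'

```text
clock: 26.25
tool_pos: [0.6997, 0.1209, 0.2588]
eef_rot: [[0.046, 0.999, 0.0], [0.999, -0.046, 0.001], [0.001, 0.0, -1.0]]
wrist_force: [0.2, -0.3, -0.5]
grip_width: 0.0383
grip_force: 0.0
```

```bash
python3 - <<'E'
from h import *
# numeric check of stay: knob darkness in scene & top
X=np.array([.9988,-.049,0]);Y=np.array([.049,.9988,0])
k0=np.array([.5116,.4187,.055]);pv=k0+.1045*X
sc=optics.capture("scene");tp=optics.capture("top")
cv2.imwrite("pics/s5.png",sc[:,:,::-1]);cv2.imwrite("pics/t5.png",tp[:,:,::-1])
for f in(0,1.2,1.57,1.8):
  k=pv+.1045*(-np.cos(f)*X+np.sin(f)*np.array([0,0,1]))
  o=[]
  for n,im in(("scene",sc),("top",tp)):
    u=proj(n,k).round().astype(int);o+=[u,im[u[1]-1:u[1]+2,u[0]-1:u[0]+2].mean((0,1)).round()]
  print(f,o)
s=bot.state();print(s["tool_pos"],s["grip_width"],s["clock"])
E
```

```text
0 [array([433, 160]), array([102.,  63.,  41.]), array([173, 197]), array([89., 64., 49.])]
1.2 [array([450, 156]), array([96., 59., 38.]), array([165, 171]), array([130., 107.,  76.])]
1.57 [array([457, 162]), array([87., 54., 33.]), array([165, 159]), array([95., 67., 50.])]
1.8 [array([461, 168]), array([36., 37., 40.]), array([167, 151]), array([54., 53., 53.])]
[0.69962421 0.12207821 0.25847028] 0.038732606204835845 26.35
```

The knob pixels match the 1.8 rad position, so the stay is up. Now bringing the lid forward.

Emit:
drive_tool --increments '[[[0,0.1,4],0,0.1],[[0,0.1,8],0,0.1],[[0,0.1,9.8],0,0.1],[[0,0.1,9.8],0,0.1],[[0,0.1,9.8],0,1],[[0,0.1,9.8],0,1],[[0,0.1,9.8],0,1],[[0,0.1,9.8],0,1],[[0,0.1,9.8],0,1],[[0,0.1,9.8],0,1]]' --newtons 40

```text
clock: 27.35
tool_pos: [0.7024, 0.1212, 0.1628]
eef_rot: [[0.046, 0.999, 0.005], [0.999, -0.046, 0.002], [0.003, 0.005, -1.0]]
wrist_force: [3.6, 4.7, 5.4]
grip_width: 0.0104
grip_force: 39.5
```

Emit:
drive_tool --increments '[[[0,-0.3,-0.1],0,1],[[0,-0.6,-0.3],0,1],[[0,-0.9,-0.4],0,1],[[0,-1.2,-0.5],0,1],[[0,-1.5,-0.6],0,1],[[0,-1.8,-0.7],0,1],[[0,-2.1,-0.8],0,1],[[0,-2.4,-0.9],0,1],[[0,-2.4,-0.9],0,1],[[0,-2.4,-0.9],0,1]]'

```text
clock: 28.35
tool_pos: [0.679, 0.1225, 0.1725]
eef_rot: [[0.046, 0.999, 0.007], [0.999, -0.046, 0.003], [0.003, 0.007, -1.0]]
wrist_force: [2.6, 5.4, 5.3]
grip_width: 0.0103
grip_force: 39.7
```

Emit:
drive_tool --increments '[[[0,-0.2,-0.05],0,1],[[0,-0.4,-0.1],0,1],[[0,-0.4,-0.1],0,1],[[0,-0.4,-0.1],0,1]]'

```text
clock: 28.75
tool_pos: [0.6754, 0.1227, 0.1734]
eef_rot: [[0.046, 0.999, 0.008], [0.999, -0.046, 0.003], [0.003, 0.008, -1.0]]
wrist_force: [3.1, 5.2, 5.9]
grip_width: 0.0103
grip_force: 39.7
```

Emit:
drive_tool --increments '[[[0,-0.2,-0.05],0,1],[[0,-0.4,-0.1],0,1],[[0,-0.4,-0.1],0,1],[[0,-0.4,-0.1],0,1]]'

```text
clock: 29.15
tool_pos: [0.6712, 0.1229, 0.1747]
eef_rot: [[0.046, 0.999, 0.008], [0.999, -0.046, 0.003], [0.003, 0.007, -1.0]]
wrist_force: [1.9, 4.8, 7.1]
grip_width: 0.0102
grip_force: 39.6
```

Emit:
drive_tool --increments '[[[0,-0.2,-0.03],0,1],[[0,-0.4,-0.06],0,1],[[0,-0.4,-0.06],0,1],[[0,-0.4,-0.06],0,1]]'

```text
clock: 29.55
tool_pos: [0.6677, 0.1231, 0.1754]
eef_rot: [[0.046, 0.999, 0.009], [0.999, -0.046, 0.003], [0.004, 0.008, -1.0]]
wrist_force: [3.9, 5.0, 7.0]
grip_width: 0.0106
grip_force: 39.5
```

```bash
python3 - <<'E'
from h import *
sc=optics.capture("scene")[:,:,::-1];t=optics.capture("top")[:,:,::-1]
cv2.imwrite("pics/s6.png",sc)
cv2.imwrite("pics/v6.png",np.hstack([cv2.resize(sc[120:220,400:500],(400,400),interpolation=cv2.INTER_CUBIC),cv2.resize(t[130:230,155:255],(400,400),interpolation=cv2.INTER_CUBIC)]))
E
```

```text
(no output)
```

View pics/v6.png

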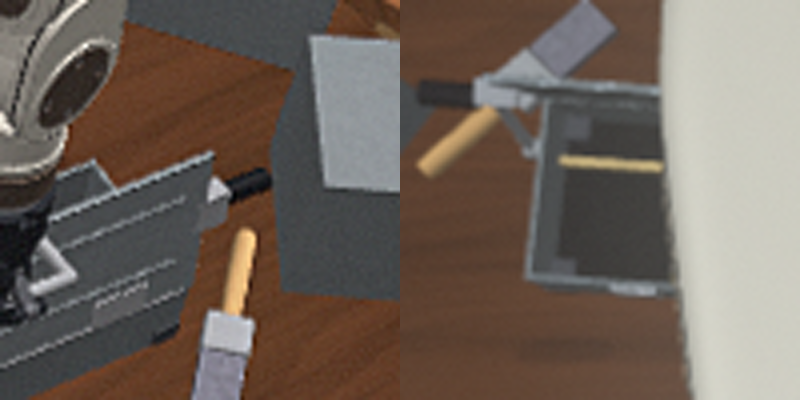

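The stay's tip sits in the lid's lipped seat. I'll ease forward 2 mm, release and retreat upward.

Emit:
drive_tool --increments '[[[0,-0.2,0],0,1],[[0,-0.2,0],0,1],[[0,-0.2,0],0,0.8],[[0,-0.1,0],0,0.3],[[0,-0.1,0],0,0.3],[[0,-0.1,0],0,0.3],[[0,-0.1,0],0,0.3],[[0,-0.1,-1],0,0.3],[[0,-0.1,-3],0,0.3],[[0,-0.1,-6],0,0.3],[[0,-0.1,-10],0,0.3],[[0,-0.1,-12],0,0.3],[[0,-0.1,-12],0,0.3]]'

```text
clock: 30.95
tool_pos: [0.6654, 0.1218, 0.2975]
eef_rot: [[0.047, 0.999, 0.009], [0.999, -0.047, 0.001], [0.002, 0.009, -1.0]]
wrist_force: [1.0, 0.3, 0.6]
grip_width: 0.0298
grip_force: 0.0
```

```bash
cat > caps.py <<'E'
from h import *
def caps(n,im,z=.012):
    """white cap flanges: bright, unsaturated blobs"""
    hsv=cv2.cvtColor(np.ascontiguousarray(im),cv2.COLOR_RGB2HSV)
    m=((hsv[:,:,1]<40)&(hsv[:,:,2]>150)).astype(np.uint8)
    c,l,st,ce=cv2.connectedComponentsWithStats(m)
    return [(ce[i].round(1),st[i,4],ray(n,ce[i],z)[:2].round(3)) for i in range(1,c) if 120<st[i,4]<900]
E
python3 - <<'E'
from caps import *
sc=optics.capture("scene");tp=optics.capture("top")
cv2.imwrite("pics/s7.png",sc[:,:,::-1]);cv2.imwrite("pics/t7.png",tp[:,:,::-1])
d=np.abs(cv2.imread("pics/s7.png").astype(int)-cv2.imread("pics/s6.png")).sum(2)[140:185,425:475];print("scene diff stay area",d.mean(),(d>80).sum())
for r in caps("top",tp,.03):print(r)
for r in caps("scene",sc,.03):print(r)
s=bot.state();print(s["tool_pos"],s["wrist_force"],s["clock"])
E
```

```text
scene diff stay area 33.716 254
(array([250.3,  59.2]), np.int32(313), array([0.999, 0.187]))
(array([200.1,  68.7]), np.int32(283), array([0.961, 0.359]))
(array([363.7, 143.6]), np.int32(127), array([ 0.707, -0.205]))
(array([307.5, 238.9]), np.int32(354), array([ 0.382, -0.019]))
(array([392.5, 245.8]), np.int32(297), array([ 0.363, -0.299]))
(array([442.4, 260. ]), np.int32(199), array([ 0.318, -0.464]))
(array([306.4, 380.1]), np.int32(608), array([-0.06 , -0.021]))
(array([432.9,  40.4]), np.int32(205), array([-0.045,  0.825]))
(array([255. ,  67.5]), np.int32(364), array([-0.259,  0.075]))
(array([628.9,  62.7]), np.int32(424), array([0.466, 1.456]))
(array([265.5, 123.4]), np.int32(898), array([ 0.046, -0.02 ]))
(array([373.9, 145. ]), np.int32(216), array([0.335, 0.284]))
(array([347.4, 181.6]), np.int32(187), array([0.432, 0.114]))
(array([397.4, 189.8]), np.int32(123), array([0.545, 0.248]))
(array([308.2, 189.1]), np.int32(225), array([ 0.395, -0.021]))
(array([178.8, 229.8]), np.int32(237), array([ 0.336, -0.469]))
(array([230.6, 218.4]), np.int32(249), array([ 0.377, -0.303]))
(array([431.5, 254.4]), np.int32(530), array([0.807, 0.203]))
(array([161.5, 283.3]), np.int32(281), array([ 0.492, -0.58 ]))
(array([304.3, 287.8]), np.int32(180), array([ 0.715, -0.204]))
(array([330.3, 284. ]), np.int32(121), array([ 0.742, -0.128]))
[0.66411673 0.12163215 0.29276094] [ 0.0998597   0.31606206 -0.68660456] 31.05
```

```bash
cat >> caps.py <<'E'
from scipy.optimize import minimize
A=np.linspace(0,2*np.pi,48,endpoint=False);C=np.c_[np.cos(A),np.sin(A),0*A]
def fit(n,im,x0,p=None,zb=0):
    """fit cap silhouette (flange+boss) to low-saturation pixels; returns xy, IoU"""
    p=p or optics.camera_params(n)
    hsv=cv2.cvtColor(np.ascontiguousarray(im),cv2.COLOR_RGB2HSV)
    m=((hsv[:,:,1]<70)&(hsv[:,:,2]>70)).astype(np.uint8)
    S=4
    def pr(X):
        c=(X-p["eye"])@p["orientation"]@p["intrinsics"].T; return c[:,:2]/c[:,2:]
    def pred(xy,g=1.0):
        o=np.zeros((400*1,640*1),np.uint8)
        for parts in([(g*.038,0),(g*.038,.012)],[(g*.022,.012),(g*.022,.054)]):
            P=np.vstack([pr(C*[r,r,0]+[xy[0],xy[1],zb+z]) for r,z in parts])
            cv2.fillConvexPoly(o,cv2.convexHull(np.round(P*16).astype(np.int32)),1,shift=4)
        return o
    roi=cv2.dilate(pred(x0,1.5),np.ones((9,9)))
    f=lambda xy:-(lambda q:(q&m).sum()/((q|m)&roi).sum())(pred(xy).astype(np.uint8))
    g=[(f((x0[0]+a,x0[1]+b)),x0[0]+a,x0[1]+b) for a in np.arange(-.02,.021,.004) for b in np.arange(-.02,.021,.004)]
    b=min(g);r=minimize(f,b[1:],method="Nelder-Mead",options=dict(initial_simplex=np.array(b[1:])+np.array([[0,0],[.003,0],[0,.003]]),xatol=2e-4))
    return r.x.round(4),-round(r.fun,3)
E
python3 - <<'E'
from caps import *
a=cv2.imread("pics/s6.png");b=cv2.imread("pics/s7.png")
T=a[145:185,440:475];r=cv2.matchTemplate(b[130:200,425:495],T,cv2.TM_CCOEFF_NORMED);_,v,_,l=cv2.minMaxLoc(r);print("lid corner shift",v,l[0]-15,l[1]-15)
r=cv2.matchTemplate(cv2.imread("pics/s5.png")[130:200,425:495],T,cv2.TM_CCOEFF_NORMED);_,v,_,l=cv2.minMaxLoc(r);print("for 1.68",v,l[0]-15,l[1]-15)
# lid top-edge px vs theta
X=np.array([.9988,-.049,0]);Y=np.array([.049,.9988,0]);H=np.array([.5645,.1535,.078])+.075*X
for th in(1.2,1.4,1.48,1.55,1.68):
  c=H+.215*Y+.15*(-np.cos(th)*X+np.sin(th)*np.array([0,0,1]));print(th,proj("scene",c).round(1))
for n,f in(("top","t7"),("scene","s7")):
  im=cv2.imread(f"pics/{f}.png")[:,:,::-1]
  for x0 in((.424,.115),(.388,-.02),(.367,-.298)): print(n,fit(n,im,x0))
E
```

```text
lid corner shift 0.7080680131912231 -1 -2
for 1.68 0.5389350056648254 0 1
1.2 [445.  151.9]
1.4 [450.7 156.7]
1.48 [453.  159.1]
1.55 [454.9 161.3]
1.68 [458.5 166. ]
top (array([0.42 , 0.119]), np.float64(0.289))
top (array([ 0.3831, -0.0173]), np.float64(0.706))
top (array([ 0.3638, -0.3043]), np.float64(0.982))
scene (array([0.4318, 0.1195]), np.float64(0.499))
scene (array([ 0.3842, -0.0145]), np.float64(0.8))
scene (array([ 0.3651, -0.3008]), np.float64(0.922))
```

Emit:
drive_tool --increments '[[[-4,-2.5,0],0,-1],[[-8,-5,0],0,-1],[[-12,-7.5,0],0,-1],[[-16,-10,0],0,-1],[[-20,-12.5,0],0,-1],[[-24,-15,0],0,-1],[[-28,-17.5,0],0,-1],[[-32,-20,0],0,-1],[[-36,-23,0],0,-1],[[-40,-25.5,0],0,-1],[[-43.8,-28,2],0,-1],[[-43.8,-28,6],0,-1],[[-43.8,-28,10],0,-1],[[-43.8,-28,13],0,-1],[[-43.8,-28,13],0,-1],[[-43.8,-28,13],0,-1],[[-43.8,-28,13],0,-1]]'

```text
clock: 32.75
tool_pos: [0.3644, -0.3033, 0.1637]
eef_rot: [[0.047, 0.999, 0.002], [0.999, -0.047, -0.002], [-0.002, 0.002, -1.0]]
wrist_force: [-0.2, 0.6, 1.0]
grip_width: 0.0854
grip_force: 0.0
```

```bash
python3 - <<'E'
from caps import *
p=optics.camera_params("wrist");w=optics.capture("wrist");sc=optics.capture("scene");tp=optics.capture("top")
cv2.imwrite("pics/s8.png",sc[:,:,::-1]);cv2.imwrite("pics/t8.png",tp[:,:,::-1]);cv2.imwrite("pics/w8.png",w[:,:,::-1])
s=bot.state();print(s["tool_pos"],s["wrist_force"],s["q"].round(1))
r=fit("wrist",w,(.364,-.302),p);print("wrist",r,"move",tool([*r[0],-.02]))
for n,im in(("top",tp),("scene",sc)):
  for x0 in((.424,.115),(.384,-.017),(.364,-.302)): print(n,fit(n,im,x0))
a=cv2.imread("pics/s6.png");T=a[145:185,440:475];r=cv2.matchTemplate(cv2.imread("pics/s8.png")[130:200,425:495],T,cv2.TM_CCOEFF_NORMED);_,v,_,l=cv2.minMaxLoc(r);print("lid corner",v,l[0]-15,l[1]-15)
# chest interior dark? 
u=proj("top",(.52,.15,.006)).astype(int);print(tp[u[1],u[0]])
E
```

```text
[ 0.36458709 -0.30341611  0.16389461] [0.49974078 0.20238749 0.06822198] [-39.8  11.8  -7.5  70.5  -0.   52.9]
wrist (array([ 0.3671, -0.3013]), np.float64(0.992)) move [ 0.26087641  0.19128382 18.38954982]
top (array([0.427, 0.118]), np.float64(0.88))
top (array([ 0.3828, -0.0171]), np.float64(0.964))
top (array([ 0.3635, -0.3047]), np.float64(0.798))
scene (array([0.4319, 0.1194]), np.float64(0.502))
scene (array([ 0.3869, -0.0156]), np.float64(0.814))
scene (array([ 0.3632, -0.2998]), np.float64(0.931))
lid corner 0.7064676880836487 -1 -2
[61 57 53]
```

```bash
cat > lid.py <<'E'
from h import *
X=np.array([.9988,-.049,0]);Y=np.array([.049,.9988,0]);H=np.array([.5645,.1535,.078])+.075*X;Z=np.array([0,0,1.])
def lid(n,f):
    g=cv2.GaussianBlur(cv2.cvtColor(cv2.imread(f),cv2.COLOR_BGR2GRAY).astype(np.float32),(3,3),0)
    G=np.hypot(cv2.Sobel(g,5,1,0),cv2.Sobel(g,5,0,1));o=[]
    p=optics.camera_params(n)
    for th in np.arange(1.25,1.75,.01):
        F=-np.cos(th)*X+np.sin(th)*Z
        u=np.array([proj(n,H+.15*F+k*Y,p) for k in np.linspace(-.2,.2,60)],np.float32)
        o.append((cv2.remap(G,u[None,:,0].copy(),u[None,:,1].copy(),1).mean(),round(th,2)))
    return sorted(o)[::-1][:4]
def knob(n,f):
    im=cv2.imread(f).max(2);pv=np.array([.5116,.4187,.055])+.1045*X;o=[]
    for a in np.arange(1.3,2,.04):
        k=pv+.1045*(-np.cos(a)*X+np.sin(a)*Z);u=np.array([proj(n,k+Y*d) for d in(-.012,0,.012)]).round().astype(int)
        o.append((np.mean([im[v,c] for c,v in u]),round(a,2)))
    return sorted(o)[:4]
E
python3 - <<'E'
from lid import *
for f in("5","8"):
  for n in("scene","top"): print(f,n,lid(n,f"pics/{n[0]}{f}.png"),knob(n,f"pics/{n[0]}{f}.png"))
E
```

```text
5 scene [(np.float32(256.21408), np.float64(1.66)), (np.float32(253.20584), np.float64(1.67)), (np.float32(233.64577), np.float64(1.72)), (np.float32(212.79396), np.float64(1.65))] [(np.float64(37.333333333333336), np.float64(1.82)), (np.float64(64.0), np.float64(1.78)), (np.float64(86.33333333333333), np.float64(1.58)), (np.float64(86.66666666666667), np.float64(1.74))]
5 top [(np.float32(86.37441), np.float64(1.66)), (np.float32(85.40695), np.float64(1.67)), (np.float32(73.90336), np.float64(1.65)), (np.float32(71.553055), np.float64(1.68))] [(np.float64(50.333333333333336), np.float64(1.74)), (np.float64(50.333333333333336), np.float64(1.86)), (np.float64(53.333333333333336), np.float64(1.78)), (np.float64(56.0), np.float64(1.82))]
8 scene [(np.float32(208.26959), np.float64(1.31)), (np.float32(199.87564), np.float64(1.32)), (np.float32(188.72064), np.float64(1.3)), (np.float32(163.91396), np.float64(1.33))] [(np.float64(20.666666666666668), np.float64(1.7)), (np.float64(34.333333333333336), np.float64(1.74)), (np.float64(45.333333333333336), np.float64(1.58)), (np.float64(63.0), np.float64(1.62))]
8 top [(np.float32(169.99957), np.float64(1.31)), (np.float32(162.99062), np.float64(1.32)), (np.float32(148.68481), np.float64(1.3)), (np.float32(123.71491), np.float64(1.33))] [(np.float64(51.333333333333336), np.float64(1.7)), (np.float64(52.0), np.float64(1.62)), (np.float64(54.0), np.float64(1.58)), (np.float64(55.0), np.float64(1.66))]
```

Emit:
drive_tool --increments '[[[0.2,0.1,4],0,-1],[[0.2,0.1,8],0,-1],[[0.2,0.1,12],0,-1],[[0.2,0.1,15],0,-1],[[0.2,0.1,16.5],0,-1],[[0.2,0.1,17.3],0,-1],[[0.2,0.1,17.3],0,-1],[[0.2,0.1,17.3],0,-1]]'

```text
clock: 33.7
tool_pos: [0.3656, -0.3016, -0.0097]
eef_rot: [[0.047, 0.999, 0.002], [0.999, -0.047, -0.001], [-0.001, 0.002, -1.0]]
wrist_force: [-0.0, -0.8, 1.3]
grip_width: 0.0856
grip_force: 0.0
```

The lid sits too far forward (about 1.32), and the stay has been dragged to about 1.68. I overpulled, so I'll swing the lid back, let the stay drop onto its stop, and set the lid down more gently.

Emit:
drive_tool --increments '[[[0,0,-5],0,-1],[[0,0,-10],0,-1],[[0,0,-15],0,-1],[[0,0,-20],0,-1],[[0,0,-25],0,-1],[[4,2.4,-29],0,-1],[[8,4.9,-29],0,0.1],[[12,7.3,-29],0,0.1],[[16,9.8,-29],0,0.1],[[20,12.2,-29],0,0.1],[[24,14.7,-29],0,0.1],[[28,17.1,-29],0,0.1],[[32,19.6,-29],0,0.1],[[36,22,-29],0,0.1],[[40,24.5,-29],0,0.1],[[43.8,26.8,-29],0,0.1],[[43.8,26.8,-29],0,0.1],[[43.8,26.8,-29],0,0.1],[[43.8,26.8,-29],0,0.1]]'

```text
clock: 35.6
tool_pos: [0.6526, 0.1235, 0.2806]
eef_rot: [[0.048, 0.999, 0.002], [0.999, -0.048, -0.0], [0.0, 0.002, -1.0]]
wrist_force: [-0.5, -0.0, -0.0]
grip_width: 0.0379
grip_force: 0.0
```

```bash
python3 - <<'E'
from lid import *
im={n:optics.capture(n)[:,:,::-1] for n in("scene","top")}
for n in im: f=f"pics/{n[0]}9.png";cv2.imwrite(f,im[n]);print(n,lid(n,f)[:2],knob(n,f)[:3])
print(tool((.6537,.1235,.1755)),bot.state()["tool_pos"])
E
```

```text
scene [(np.float32(189.60304), np.float64(1.31)), (np.float32(181.72968), np.float64(1.32))] [(np.float64(17.0), np.float64(1.7)), (np.float64(32.666666666666664), np.float64(1.74)), (np.float64(45.0), np.float64(1.58))]
top [(np.float32(84.338005), np.float64(1.31)), (np.float32(78.04774), np.float64(1.32))] [(np.float64(50.666666666666664), np.float64(1.7)), (np.float64(51.666666666666664), np.float64(1.62)), (np.float64(52.666666666666664), np.float64(1.58))]
[ 0.06908818  0.09066631 10.55687951] [0.65252868 0.12282766 0.28106631]
```

Emit:
drive_tool --increments '[[[0,0.1,4],0,0.1],[[0,0.1,8],0,0.1],[[0,0.1,10.4],0,0.1],[[0,0.1,10.4],0,0.1],[[0,0.1,10.4],0,1],[[0,0.1,10.4],0,1],[[0,0.1,10.4],0,1],[[0,0.1,10.4],0,1],[[0,0.1,10.4],0,1],[[0,0.1,10.4],0,1]]' --newtons 40

```text
clock: 36.7
tool_pos: [0.6555, 0.1237, 0.1784]
eef_rot: [[0.048, 0.999, 0.006], [0.999, -0.048, -0.0], [0.0, 0.006, -1.0]]
wrist_force: [0.3, -2.5, 6.4]
grip_width: 0.0101
grip_force: 39.4
```

Emit:
drive_tool --increments '[[[0,0.4,0],0,1],[[0,0.8,0],0,1],[[0,1.2,0.1],0,1],[[0,1.6,0.2],0,1],[[0,2,0.3],0,1],[[0,2.4,0.4],0,1],[[0,2.8,0.6],0,1],[[0,3.2,0.7],0,1],[[0,3.6,0.9],0,1],[[0,4,1],0,1],[[0,4.3,1.1],0,1],[[0,4.3,1.1],0,1],[[0,4.3,1.1],0,1]]'

```text
clock: 38.0
tool_pos: [0.6981, 0.1213, 0.1653]
eef_rot: [[0.048, 0.999, 0.003], [0.999, -0.048, -0.001], [-0.001, 0.003, -1.0]]
wrist_force: [1.2, -2.9, 5.8]
grip_width: 0.0103
grip_force: 41.6
```

```bash
python3 - <<'E'
from lid import *
im={n:optics.capture(n)[:,:,::-1] for n in("scene","top")}
for n in im: f=f"pics/{n[0]}10.png";cv2.imwrite(f,im[n]);print(n,lid(n,f)[:2],knob(n,f)[:3])
E
```

```text
scene [(np.float32(217.73091), np.float64(1.63)), (np.float32(210.26416), np.float64(1.64))] [(np.float64(38.333333333333336), np.float64(1.74)), (np.float64(53.666666666666664), np.float64(1.78)), (np.float64(80.33333333333333), np.float64(1.82))]
top [(np.float32(97.893326), np.float64(1.63)), (np.float32(92.43545), np.float64(1.64))] [(np.float64(48.666666666666664), np.float64(1.74)), (np.float64(50.333333333333336), np.float64(1.86)), (np.float64(52.0), np.float64(1.78))]
```

Emit:
drive_tool --increments '[[[0,0.3,0.2],0,1],[[0,0.5,0.3],0,1],[[0,0.5,0.3],0,1],[[0,0.5,0.3],0,1]]'

```text
clock: 38.5
tool_pos: [0.7024, 0.1211, 0.163]
eef_rot: [[0.048, 0.999, 0.002], [0.999, -0.048, -0.001], [-0.001, 0.002, -1.0]]
wrist_force: [-1.5, -3.7, 7.0]
grip_width: 0.0103
grip_force: 42.2
```

```bash
python3 - <<'E'
from lid import *
im={n:optics.capture(n)[:,:,::-1] for n in("scene","top")}
for n in im: f=f"pics/{n[0]}11.png";cv2.imwrite(f,im[n]);print(n,lid(n,f)[:2],knob(n,f)[:3])
a,b=cv2.imread("pics/s5.png"),cv2.imread("pics/s11.png");T=a[158:180,448:478]
_,v,_,l=cv2.minMaxLoc(cv2.matchTemplate(b[148:190,438:488],T,5));print("knob tmpl",v,l[0]-10,l[1]-10)
E
```

```text
scene [(np.float32(216.546), np.float64(1.66)), (np.float32(215.99443), np.float64(1.67))] [(np.float64(41.333333333333336), np.float64(1.82)), (np.float64(65.0), np.float64(1.78)), (np.float64(84.0), np.float64(1.58))]
top [(np.float32(91.68892), np.float64(1.66)), (np.float32(90.24221), np.float64(1.67))] [(np.float64(48.333333333333336), np.float64(1.74)), (np.float64(49.666666666666664), np.float64(1.86)), (np.float64(53.333333333333336), np.float64(1.78))]
knob tmpl 0.9955745339393616 0 0
```

The stay is back on its stop (template match 0.995). Bringing the lid forward gently to just about contact, then checking.

Emit:
drive_tool --increments '[[[0,-0.2,-0.1],0,1],[[0,-0.5,-0.2],0,1],[[0,-0.8,-0.3],0,1],[[0,-1.1,-0.5],0,1],[[0,-1.4,-0.6],0,1],[[0,-1.6,-0.7],0,1],[[0,-1.8,-0.8],0,1],[[0,-2,-0.9],0,1],[[0,-2.1,-0.9],0,1],[[0,-2.1,-0.9],0,1],[[0,-2.1,-0.9],0,1]]'

```text
clock: 39.7
tool_pos: [0.6828, 0.1222, 0.1712]
eef_rot: [[0.048, 0.999, 0.005], [0.999, -0.048, -0.001], [-0.001, 0.005, -1.0]]
wrist_force: [4.5, -4.6, 2.9]
grip_width: 0.0101
grip_force: 41.5
```

```bash
cat >> lid.py <<'E'
def check(k):
    for n in("scene","top"): f=f"pics/{n[0]}{k}.png";cv2.imwrite(f,optics.capture(n)[:,:,::-1]);print(n,[(round(float(a)),round(float(b),2)) for a,b in lid(n,f)[:2]],[(round(float(a)),round(float(b),2)) for a,b in knob(n,f)[:3]])
E
python3 - <<'E'
from lid import *
check(12)
E
```

```text
scene [(202, 1.52), (195, 1.51)] [(21, 1.86), (64, 1.9), (81, 1.58)]
top [(106, 1.52), (103, 1.51)] [(49, 1.74), (50, 1.86), (53, 1.78)]
```

Emit:
drive_tool --increments '[[[0,-0.15,-0.03],0,1],[[0,-0.3,-0.07],0,1],[[0,-0.3,-0.07],0,1],[[0,-0.3,-0.07],0,1]]'

```text
clock: 40.2
tool_pos: [0.6797, 0.1224, 0.1724]
eef_rot: [[0.048, 0.999, 0.005], [0.999, -0.048, -0.001], [-0.0, 0.005, -1.0]]
wrist_force: [2.6, -3.8, 5.1]
grip_width: 0.0101
grip_force: 41.4
```

```bash
python3 - <<'E'
from lid import *
check(13)
a=cv2.imread("pics/s12.png")[135:195,430:490];b=cv2.imread("pics/s13.png")[135:195,430:490];print(np.abs(a.astype(int)-b).sum(2).__gt__(60).sum())
E
```

```text
scene [(187, 1.5), (184, 1.49)] [(17, 1.86), (60, 1.9), (65, 1.82)]
top [(106, 1.49), (105, 1.5)] [(48, 1.74), (49, 1.86), (53, 1.78)]
189
```

Emit:
drive_tool --increments '[[[0,-0.1,0],0,0.75],[[0,-0.2,0],0,0.6],[[0,-0.3,0],0,0.4],[[0,-0.3,0],0,0.1],[[0,-0.3,0],0,0.1],[[0,-0.3,0],0,0.1],[[0,-0.3,0],0,0.1]]'

```text
clock: 41.0
tool_pos: [0.6747, 0.1233, 0.1706]
eef_rot: [[0.047, 0.999, -0.001], [0.999, -0.047, 0.0], [0.0, -0.001, -1.0]]
wrist_force: [-0.4, -0.0, -0.1]
grip_width: 0.0383
grip_force: 0.0
```

```bash
python3 - <<'E'
from lid import *
check(14); print(bot.state()["wrist_force"],bot.state()["grip_width"])
E
```

```text
scene [(176, 1.47), (175, 1.53)] [(16, 1.86), (38, 1.82), (62, 1.9)]
top [(105, 1.47), (101, 1.48)] [(50, 1.74), (51, 1.86), (53, 1.78)]
[ 0.15556675  0.05937219 -0.06070565] 0.03873309841950132
```

The lid rests at about 1.48 with zero wrist force. Retreating straight up, then rechecking.

Emit:
drive_tool --increments '[[[0,0.1,-0.5],0,0.1],[[0,0.1,-1.5],0,0.1],[[0,0.1,-3],0,0.1],[[0,0.1,-6],0,0.1],[[0,0.1,-10],0,0.1],[[0,0.1,-12],0,0.1],[[0,0.1,-12],0,0.1]]'

```text
clock: 41.8
tool_pos: [0.6775, 0.1233, 0.2968]
eef_rot: [[0.047, 0.999, 0.01], [0.999, -0.047, 0.002], [0.002, 0.01, -1.0]]
wrist_force: [-0.2, 1.0, -0.4]
grip_width: 0.0384
grip_force: 0.0
```

```bash
python3 - <<'E'
from lid import *
check(15); s=bot.state();print(s["tool_pos"],tool((.3665,-.3018,.16)))
E
```

```text
scene [(196, 1.47), (190, 1.53)] [(22, 1.86), (41, 1.82), (64, 1.9)]
top [(96, 1.47), (91, 1.48)] [(50, 1.74), (51, 1.86), (55, 1.78)]
[0.67627761 0.12311894 0.29187326] [-43.90905483 -28.97162682  13.10450434]
```

Emit:
drive_tool --increments '[[[-4,-2.6,0],0,-1],[[-8,-5.3,0],0,-1],[[-12,-8,0],0,-1],[[-16,-10.6,0],0,-1],[[-20,-13.3,0],0,-1],[[-24,-15.9,0],0,-1],[[-28,-18.6,0],0,-1],[[-32,-21.2,0],0,-1],[[-36,-23.9,0],0,-1],[[-40,-26.5,0],0,-1],[[-43.9,-29.1,2],0,-1],[[-43.9,-29.1,7],0,-1],[[-43.9,-29.1,12],0,-1],[[-43.9,-29.1,17],0,-1],[[-43.9,-29.1,22],0,-1],[[-43.9,-29.1,26],0,-1],[[-43.9,-29.1,29],0,-1],[[-43.9,-29.1,30.3],0,-1],[[-43.9,-29.1,30.3],0,-1],[[-43.9,-29.1,30.3],0,-1]]'

```text
clock: 43.9
tool_pos: [0.3637, -0.3011, -0.0126]
eef_rot: [[0.047, 0.999, -0.001], [0.999, -0.047, 0.001], [0.001, -0.002, -1.0]]
wrist_force: [0.3, 0.1, 0.8]
grip_width: 0.0855
grip_force: 0.0
```

Emit:
drive_tool --increments '[[[0,0,0.4],0,-1],[[0,0,0.8],0,-1],[[0,0,0.8],0,-1],[[0,0,0.8],0,1],[[0,0,0.8],0,1],[[0,0,0.8],0,1],[[0,0,0.8],0,1],[[0,0,0.8],0,1],[[0,0,0.8],0,1]]' --newtons 60

```text
clock: 44.8
tool_pos: [0.3651, -0.3021, -0.0196]
eef_rot: [[0.047, 0.999, 0.001], [0.999, -0.047, -0.001], [-0.001, 0.001, -1.0]]
wrist_force: [0.7, 1.0, 5.0]
grip_width: 0.043
grip_force: 61.1
```

```bash
python3 - <<'E'
from h import *
X=np.array([.9988,-.049]);Y=np.array([.049,.9988]);c=np.array([.5645,.1535])
for u,v in((196,170),(320.8,178.4),(225.5,178),(257.2,180),(288.8,184)):
  d=ray("top",(u,v),.026)[:2]-c;print((u,v),"x'",(d@X).round(4),"y'",(d@Y).round(4))
t=bot.state()["tool_pos"]
for i,y in enumerate((-.156,-.052,.052,.156)):
  P=c-.021*X+y*Y;print(i,P.round(4),tool([*P,t[2]]).round(2))
E
```

```text
(196, 170) x' 0.0332 y' 0.2052
(320.8, 178.4) x' 0.0313 y' -0.2128
(225.5, 178) x' 0.0124 y' 0.105
(257.2, 180) x' 0.0124 y' -0.0008
(288.8, 184) x' 0.0055 y' -0.107
0 [ 0.5359 -0.0013] [30.85 15.65  0.  ]
1 [0.541  0.1026] [41.25 15.67 -0.  ]
2 [0.5461 0.2065] [ 5.165e+01  1.569e+01 -1.000e-02]
3 [0.5512 0.3103] [ 6.205e+01  1.572e+01 -1.000e-02]
```

Emit:
drive_tool --increments '[[[0,0,-3],0,1],[[0,0,-8],0,1],[[0,0,-13],0,1],[[0,0,-18],0,1],[[0,0,-22],0,1],[[0,0,-22],0,1]]'

```text
clock: 45.4
tool_pos: [0.367, -0.304, 0.2051]
eef_rot: [[0.047, 0.999, 0.008], [0.999, -0.047, -0.007], [-0.006, 0.008, -1.0]]
wrist_force: [0.8, -0.4, -4.5]
grip_width: 0.0426
grip_force: 62.8
```

Emit:
drive_tool --increments '[[[3.5,1.8,0],0,1],[[7,3.6,0],0,1],[[10.5,5.3,0],0,1],[[14,7.1,0],0,1],[[17.5,8.9,0],0,1],[[21,10.7,0],0,1],[[24.5,12.4,0],0,1],[[28,14.2,0],0,1],[[30.8,15.6,0],0,1],[[30.8,15.6,0],0,1],[[30.8,15.6,2],0,1],[[30.8,15.6,5],0,1],[[30.8,15.6,8],0,1],[[30.8,15.6,10],0,1],[[30.8,15.6,10],0,1],[[30.8,15.6,10],0,1]]'

```text
clock: 47.0
tool_pos: [0.5333, -0.0019, 0.0985]
eef_rot: [[0.048, 0.999, -0.004], [0.999, -0.048, -0.0], [-0.0, -0.004, -1.0]]
wrist_force: [0.6, 0.3, -3.6]
grip_width: 0.0429
grip_force: 62.8
```

Emit:
drive_tool --increments '[[[0,0.2,3],0,1],[[0,0.2,6],0,1],[[0,0.2,9],0,1],[[0,0.2,10.4],0,1],[[0,0.2,10.8],0,1],[[0,0.2,10.8],0,1],[[0,0.2,10.8],0,1]]'

```text
clock: 47.7
tool_pos: [0.5392, -0.0018, -0.0064]
eef_rot: [[0.047, 0.999, 0.004], [0.999, -0.047, -0.0], [-0.0, 0.004, -1.0]]
wrist_force: [2.8, -0.7, -0.5]
grip_width: 0.0433
grip_force: 62.9
```

Emit:
drive_tool --increments '[[[0,-0.3,0.2],0,1],[[0,-0.3,0.4],0,1],[[0,-0.3,0.4],0,1]]'

```text
clock: 48.0
tool_pos: [0.5407, -0.0017, -0.0077]
eef_rot: [[0.047, 0.999, 0.014], [0.999, -0.047, -0.0], [0.0, 0.014, -1.0]]
wrist_force: [7.7, -1.1, 6.4]
grip_width: 0.0425
grip_force: 64.6
```

Emit:
drive_tool --increments '[[[0,0,0.2],0,1],[[0,0,0.3],0,1],[[0,0,0.3],0,1]]'

```text
clock: 48.3
tool_pos: [0.5424, -0.0018, -0.0116]
eef_rot: [[0.048, 0.999, 0.016], [0.999, -0.048, -0.001], [0.0, 0.016, -1.0]]
wrist_force: [13.1, -0.4, -3.8]
grip_width: 0.0428
grip_force: 67.8
```

Emit:
drive_tool --increments '[[[0,0.4,-0.3],0,1],[[0,0.7,-0.3],0,1],[[0,0.7,-0.3],0,1]]'

```text
clock: 48.6
tool_pos: [0.5412, -0.0018, -0.0118]
eef_rot: [[0.047, 0.999, 0.001], [0.999, -0.047, -0.0], [-0.0, 0.001, -1.0]]
wrist_force: [3.0, -0.0, -2.4]
grip_width: 0.0424
grip_force: 67.7
```

Emit:
drive_tool --increments '[[[0,0,0.3],0,1],[[0,0,0.5],0,1],[[0,0,0.5],0,1]]'

```text
clock: 48.9
tool_pos: [0.5419, -0.0018, -0.0136]
eef_rot: [[0.047, 0.999, 0.003], [0.999, -0.047, -0.0], [-0.0, 0.003, -1.0]]
wrist_force: [-3.4, -1.0, 19.5]
grip_width: 0.0426
grip_force: 70.0
```

Floor reached at the expected height. Releasing.

Emit:
drive_tool --increments '[[[0,0,-0.2],0,1],[[0,0.1,-0.2],0,-0.18],[[0,0.1,-0.2],0,-0.18],[[0,0.1,-0.2],0,-0.18],[[0,0.1,-0.2],0,-0.18],[[0,0.1,-2],0,-0.18],[[0,0.1,-5],0,-0.18],[[0,0.1,-9],0,-0.18],[[0,0.1,-14],0,-0.18],[[0,0.1,-18],0,-0.18],[[0,0.1,-22],0,-0.18],[[0,0.1,-22],0,-0.18]]'

```text
clock: 50.1
tool_pos: [0.5448, -0.0017, 0.2092]
eef_rot: [[0.047, 0.999, 0.011], [0.999, -0.047, 0.0], [0.001, 0.011, -1.0]]
wrist_force: [0.8, 0.0, -0.2]
grip_width: 0.0506
grip_force: 0.0
```

```bash
cat > look.py <<'E'
from lid import *; from caps import fit
import sys
def look(k,bench,chest):
    im={n:optics.capture(n) for n in("top","scene")}
    for n in im: cv2.imwrite(f"pics/{n[0]}{k}.png",im[n][:,:,::-1])
    for n in im: print(n,[(round(float(b),2)) for a,b in lid(n,f"pics/{n[0]}{k}.png")[:2]],[(round(float(b),2)) for a,b in knob(n,f"pics/{n[0]}{k}.png")[:2]],"bench",[fit(n,im[n],x) for x in bench],"chest",[fit(n,im[n],x,zb=.006) for x in chest])
    s=bot.state();print(s["tool_pos"],s["clock"])
E
python3 - <<'E'
from look import *
look(20,[(.384,-.017),(.425,.118)],[(.54,-.002)])
p=optics.camera_params("wrist");w=optics.capture("wrist");print(fit("wrist",w,(.54,-.002),p,zb=.006))
for c in((.384,-.017),(.425,.118)):print(tool([*c,-.02]))
E
```

```text
top [1.47, 1.48] [1.74, 1.86] bench [(array([ 0.368, -0.009]), np.float64(0.286)), (array([0.42 , 0.095]), np.float64(0.432))] chest [(array([0.532 , 0.0098]), np.float64(0.285))]
scene [1.47, 1.53] [1.86, 1.82] bench [(array([ 0.3869, -0.0156]), np.float64(0.81)), (array([0.4275, 0.1202]), np.float64(0.393))] chest [(array([ 0.549 , -0.0183]), np.float64(0.394))]
[ 0.54185996 -0.00174575  0.20363375] 50.2
(array([ 0.5451, -0.0014]), np.float64(0.713))
[ -2.26449923 -15.56543465  22.23903528]
[ 11.4127443  -12.10234733  22.23306014]
```

Emit:
drive_tool --increments '[[[-0.7,-4,0],0,-1],[[-1.4,-8,0],0,-1],[[-2.2,-12,2],0,-1],[[-2.2,-15.5,4],0,-1],[[-2.2,-15.5,5],0,-1],[[-2.2,-15.5,5],0,-1],[[-2.2,-15.5,5],0,-1]]'

```text
clock: 50.95
tool_pos: [0.3864, -0.0164, 0.1526]
eef_rot: [[0.047, 0.999, -0.001], [0.999, -0.047, 0.0], [0.0, -0.001, -1.0]]
wrist_force: [0.4, 0.5, 0.0]
grip_width: 0.0852
grip_force: 0.0
```

```bash
python3 - <<'E'
from look import *
p=optics.camera_params("wrist");w=optics.capture("wrist")
for c in((.386,-.016),(.427,.118)):
  r=fit("wrist",w,c,p);print(r,tool([*r[0],-.02]))
print(bot.state()["tool_pos"])
E
```

```text
(array([ 0.3859, -0.0162]), np.float64(0.964)) [ 1.72953134e-02 -1.45282569e-01  1.73116945e+01]
(array([0.4295, 0.1201]), np.float64(0.981)) [13.8365966   3.57135602 17.3147856 ]
[ 0.38722375 -0.0164419   0.1531179 ]
```

Emit:
drive_tool --increments '[[[0,-0.2,4],0,-1],[[0,-0.2,8],0,-1],[[0,-0.2,12],0,-1],[[0,-0.2,15],0,-1],[[0,-0.2,16.6],0,-1],[[0,-0.2,17.2],0,-1],[[0,-0.2,17.2],0,-1],[[0,-0.2,17.2],0,1],[[0,-0.2,17.2],0,1],[[0,-0.2,17.2],0,1],[[0,-0.2,17.2],0,1],[[0,-0.2,17.2],0,1],[[0,-0.2,17.2],0,1]]'

```text
clock: 52.3
tool_pos: [0.3849, -0.0164, -0.0179]
eef_rot: [[0.047, 0.999, 0.002], [0.999, -0.047, -0.0], [0.0, 0.002, -1.0]]
wrist_force: [-0.6, -0.5, 5.2]
grip_width: 0.0424
grip_force: 60.5
```

Emit:
drive_tool --increments '[[[0,0,-3],0,1],[[0,0,-8],0,1],[[0,0,-13],0,1],[[0,0,-17],0,1],[[0,0,-17],0,1]]'

```text
clock: 52.8
tool_pos: [0.3882, -0.0165, 0.1565]
eef_rot: [[0.047, 0.999, 0.012], [0.999, -0.047, -0.001], [0.0, 0.012, -1.0]]
wrist_force: [1.3, -0.2, -5.0]
grip_width: 0.0429
grip_force: 63.4
```

```bash
python3 - <<'E'
from h import *
s=bot.state();print(s["tool_pos"],tool((.547,.1025,s["tool_pos"][2])),s["wrist_force"])
E
```

```text
[ 0.38816589 -0.0165466   0.15648115] [12.63728103 15.30580598  0.18737372] [ 1.2914103  -0.18735757 -5.01518689]
```

Emit:
drive_tool --increments '[[[3,3.8,0],0,1],[[6,7.6,0],0,1],[[9.5,11.4,0],0,1],[[12.6,15.3,0],0,1],[[12.6,15.3,0],0,1],[[12.6,15.3,0],0,1],[[12.6,15.3,4],0,1],[[12.6,15.3,8],0,1],[[12.6,15.3,12],0,1],[[12.6,15.3,14.5],0,1],[[12.6,15.3,15.6],0,1],[[12.6,15.3,15.6],0,1],[[12.6,15.3,15.6],0,1]]'

```text
clock: 54.1
tool_pos: [0.542, 0.1015, -0.0044]
eef_rot: [[0.048, 0.999, 0.0], [0.999, -0.048, -0.0], [-0.0, 0.0, -1.0]]
wrist_force: [0.6, 0.5, -4.9]
grip_width: 0.0432
grip_force: 63.3
```

Emit:
drive_tool --increments '[[[0,0,0.3],0,1],[[0,0,0.6],0,1],[[0,0,0.6],0,1]]'

```text
clock: 54.4
tool_pos: [0.5468, 0.1024, -0.0091]
eef_rot: [[0.048, 0.999, 0.008], [0.999, -0.048, 0.001], [0.001, 0.008, -1.0]]
wrist_force: [8.1, 1.1, -4.4]
grip_width: 0.0428
grip_force: 65.1
```

Emit:
drive_tool --increments '[[[0,0.4,0],0,1],[[0,0.5,0.2],0,1],[[0,0.5,0.4],0,1],[[0,0.5,0.4],0,1]]'

```text
clock: 54.8
tool_pos: [0.5477, 0.1019, -0.0119]
eef_rot: [[0.047, 0.999, 0.001], [0.999, -0.047, 0.0], [0.0, 0.001, -1.0]]
wrist_force: [-6.0, -2.0, 19.0]
grip_width: 0.0428
grip_force: 66.8
```

Floor reached at the expected height (-0.012). Releasing.

Emit:
drive_tool --increments '[[[0,0,-0.2],0,1],[[0,0,-0.2],0,-0.18],[[0,0,-0.2],0,-0.18],[[0,0,-0.2],0,-0.18],[[0,0,-0.2],0,-0.18],[[0,0,-2],0,-0.18],[[0,0,-5],0,-0.18],[[0,0,-9],0,-0.18],[[0,0,-14],0,-0.18],[[0,0,-17],0,-0.18],[[0,0,-17],0,-0.18]]'

```text
clock: 55.9
tool_pos: [0.5501, 0.1027, 0.1598]
eef_rot: [[0.047, 0.999, 0.008], [0.999, -0.047, 0.002], [0.002, 0.008, -1.0]]
wrist_force: [0.9, -0.7, -0.1]
grip_width: 0.0506
grip_force: 0.0
```

```bash
python3 - <<'E'
from look import *
p=optics.camera_params("wrist");w=optics.capture("wrist")
for c in((.547,.102),): print(fit("wrist",w,c,p,zb=.006))
print(bot.state()["tool_pos"],tool((.427,.119,.15)))
E
```

```text
(array([0.5495, 0.1025]), np.float64(0.765))
[0.54848694 0.10234902 0.15684465] [  1.09385054 -12.21538532   0.64781785]
```

Emit:
drive_tool --increments '[[[0.4,-3,0],-0.14,-1],[[0.8,-6,0],-0.28,-1],[[1.1,-9,0],-0.42,-1],[[1.1,-12.1,0],-0.56,-1],[[1.1,-12.1,0],-0.7,-1],[[1.1,-12.1,0],-0.84,-1],[[1.1,-12.1,0],-0.98,-1],[[1.1,-12.1,0],-1.12,-1],[[1.1,-12.1,0],-1.26,-1],[[1.1,-12.1,0],-1.4,-1],[[1.1,-12.1,0],-1.54,-1],[[1.1,-12.1,0],-1.57,-1],[[1.1,-12.1,0],-1.57,-1],[[1.1,-12.1,0],-1.57,-1]]'

```text
clock: 57.35
tool_pos: [0.4259, 0.1184, 0.1533]
eef_rot: [[-0.999, 0.048, -0.004], [0.048, 0.999, -0.001], [0.004, -0.001, -1.0]]
wrist_force: [-1.0, -0.8, 0.2]
grip_width: 0.0854
grip_force: 0.0
```

```bash
python3 - <<'E'
from look import *
p=optics.camera_params("wrist");w=optics.capture("wrist")
r=fit("wrist",w,(.428,.119),p);print(r,tool([*r[0],-.02]))
print(bot.state()["tool_pos"],bot.state()["q"].round())
E
```

```text
(array([0.4297, 0.1203]), np.float64(0.954)) [-0.38139682  0.21176181 17.36862567]
[0.42627839 0.11849058 0.15369791] [ 16.   9. -13.  69.   0.  18.]
```

Emit:
drive_tool --increments '[[[-0.3,0.1,4],0,-1],[[-0.3,0.1,8],0,-1],[[-0.3,0.1,12],0,-1],[[-0.3,0.1,15],0,-1],[[-0.3,0.1,16.6],0,-1],[[-0.3,0.1,17.2],0,-1],[[-0.3,0.1,17.2],0,-1],[[-0.3,0.1,17.2],0,1],[[-0.3,0.1,17.2],0,1],[[-0.3,0.1,17.2],0,1],[[-0.3,0.1,17.2],0,1],[[-0.3,0.1,17.2],0,1],[[-0.3,0.1,17.2],0,1]]'

```text
clock: 58.7
tool_pos: [0.4316, 0.1195, -0.0158]
eef_rot: [[-0.999, 0.048, 0.003], [0.048, 0.999, -0.0], [-0.003, -0.0, -1.0]]
wrist_force: [0.3, -1.4, 5.0]
grip_width: 0.0432
grip_force: 60.5
```

Emit:
drive_tool --increments '[[[0,0,-3],0,1],[[0,0,-8],0,1],[[0,0,-13],0,1],[[0,0,-17],0,1],[[0,0,-17],0,1]]'

```text
clock: 59.2
tool_pos: [0.4344, 0.1208, 0.1588]
eef_rot: [[-0.999, 0.048, 0.012], [0.048, 0.999, 0.003], [-0.012, 0.004, -1.0]]
wrist_force: [0.6, 0.2, -4.5]
grip_width: 0.0427
grip_force: 62.9
```

```bash
python3 - <<'E'
from h import *
s=bot.state();print(s["tool_pos"],tool((.550,.2065,s["tool_pos"][2])),s["wrist_force"])
E
```

```text
[0.43444282 0.12076924 0.15878585] [-11.13161937   9.11550441   0.16396981] [ 0.56747052  0.2319554  -4.4636234 ]
```

Emit:
drive_tool --increments '[[[-3,2.5,0],0,1],[[-6,5,0],0,1],[[-9,7.5,0],0,1],[[-11.1,9.1,0],0,1],[[-11.1,9.1,0],0,1],[[-11.1,9.1,0],0,1],[[-11.1,9.1,4],0,1],[[-11.1,9.1,8],0,1],[[-11.1,9.1,12],0,1],[[-11.1,9.1,14.5],0,1],[[-11.1,9.1,15.8],0,1],[[-11.1,9.1,15.8],0,1],[[-11.1,9.1,15.8],0,1]]'

```text
clock: 60.5
tool_pos: [0.5462, 0.2052, -0.004]
eef_rot: [[-0.999, 0.048, 0.001], [0.048, 0.999, 0.0], [-0.001, 0.001, -1.0]]
wrist_force: [0.9, 0.0, -4.1]
grip_width: 0.0429
grip_force: 62.7
```

Emit:
drive_tool --increments '[[[0,0,0.3],0,1],[[0,0,0.7],0,1],[[0,0,1],0,1],[[0,0,1],0,1]]'

```text
clock: 60.9
tool_pos: [0.5475, 0.2059, -0.0098]
eef_rot: [[-0.999, 0.048, 0.005], [0.048, 0.999, 0.002], [-0.005, 0.002, -1.0]]
wrist_force: [-6.8, -1.5, 20.5]
grip_width: 0.0428
grip_force: 65.4
```

Floor reached at the expected height. Releasing, then withdrawing upward and to the side so the cameras have a clear view.

Emit:
drive_tool --increments '[[[0,0,-0.2],0,1],[[0,0,-0.2],0,-0.18],[[0,0,-0.2],0,-0.18],[[0,0,-0.2],0,-0.18],[[0,0,-0.2],0,-0.18],[[0,0,-2],0,-0.18],[[0,0,-5],0,-0.18],[[0,0,-9],0,-0.18],[[0,0,-14],0,-0.18],[[0,0,-19],0,-0.18],[[4,0,-24],0,-0.18],[[9,0,-24],0,-0.18],[[14,-3,-24],0,-0.18],[[18,-8,-24],0,-0.18],[[18,-13,-24],0,-0.18],[[18,-18,-24],0,-0.18],[[18,-23,-24],0,-0.18],[[18,-28,-24],0,-0.18],[[18,-33,-24],0,-0.18],[[18,-38,-24],0,-0.18]]'

```text
clock: 62.9
tool_pos: [0.3483, -0.1442, 0.2251]
eef_rot: [[-0.999, 0.048, 0.001], [0.048, 0.999, -0.0], [-0.001, -0.0, -1.0]]
wrist_force: [1.7, -0.4, -0.3]
grip_width: 0.0504
grip_force: 0.0
```

Emit:
drive_tool --increments '[[[0,-5,0],0,-0.18],[[0,-10,0],0,-0.18],[[0,-15,0],0,-0.18],[[0,-18,0],0,-0.18],[[0,-18,0],0,-0.18],[[0,-18,0],0,-0.18]]'

```text
clock: 63.5
tool_pos: [0.3397, -0.3221, 0.2243]
eef_rot: [[-0.999, 0.049, -0.001], [0.049, 0.999, 0.001], [0.001, 0.001, -1.0]]
wrist_force: [0.6, 0.9, -0.1]
grip_width: 0.0502
grip_force: 0.0
```

```bash
python3 - <<'E'
from look import *
look(30,[],[(.543,-.002),(.549,.102),(.549,.206)])
X=X[:2];Y=Y[:2];c=np.array([.5645,.1535])
for i,y in enumerate((-.156,-.052,.052)):print((c-.021*X+y*Y).round(4))
a=cv2.imread("pics/t30.png");b=cv2.imread("pics/t12.png")
# lamp: canister-top position via template from earlier clear frame t4
T=cv2.imread("pics/t4.png")[160:215,335:385];_,v,_,l=cv2.minMaxLoc(cv2.matchTemplate(a[140:235,315:405],T,5));print("lamp",v,l[0]-20,l[1]-20)
from caps import caps
print([r for r in caps("top",a[:,:,::-1],.03) if .3<r[2][0]<.48 and abs(r[2][1])<.4])
E
```

```text
top [1.47, 1.48] [1.74, 1.86] bench [] chest [(array([ 0.5423, -0.003 ]), np.float64(0.505)), (array([0.5475, 0.1002]), np.float64(0.572)), (array([0.5428, 0.2047]), np.float64(0.605))]
scene [1.53, 1.47] [1.86, 1.82] bench [] chest [(array([ 0.555 , -0.0141]), np.float64(0.386)), (array([0.567 , 0.1066]), np.float64(0.348)), (array([0.5831, 0.124 ]), np.float64(0.388))]
[ 0.34011279 -0.32102351  0.22470756] 63.6
[ 0.5359 -0.0013]
[0.541  0.1026]
[0.5461 0.2065]
lamp 0.9991869330406189 0 0
[(array([219.6, 245. ]), np.int32(342), array([0.36 , 0.268]))]
```

All three caps are within about 7 mm of their pocket centres. The lid is at about 1.48 on the stay, the lamp hasn't moved, and no caps are left on the bench (the blob at (220,245) is the tin). Handing in.

```bash
python3 -c "
from rig import bot
print(bot.hand_in())"
```

```text
the job is handed in; nothing more can be done
None
```

The job is handed in, with no verdict shown: the lamp stands by the chest's -y end, the lid rests on the raised stay at about 1.48 rad after a second try, and all three bearing caps are flange down in pockets 0–2.

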